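# Stow the tape rolls in the tile snapper and lock its carriage for transport

## Task

Pack up the tile snapper: push its carriage all the way to the far stop so that the storage box is clear, prise the box's lid open with the blade of the putty knife, and afterwards lay the knife back on the table, not in the box. Lift every tape roll that is on the stand off its post and put it inside the storage box. Then close the lid fully, and only once it is shut draw the carriage back over it until its pointer lines up with the brass index, leaving everything else on the table where it is.

Things in the scene. Friction and masses are not known exactly. Their poses are not given: they have to be found in the camera images.
- snapper: Tile snapper, fixed. Origin: centre of its underside; x along the rail to the far stop, y from storage box to tile bed, z up. Storage box: outer walls x -175 to 115, y -140 to -40 mm, 5 mm thick, rim z 70. Steel rail at y 20, z 75, radius 12, between end blocks at x +-250 (96 high). Index bar at y 65, top z 87. Tile bed y 75 to 215, 25 high.
- box_floor (a point): Centre of the inner floor of the storage box (snapper x -30, y -90, z 11 mm), axes as the snapper's. Inside the box: 280 mm (x) x 90 mm (y), 59 mm deep to the rim.
- lid: Lid of the storage box, a black plate 290 x 120 x 5 mm, no handle. Origin on the hinge line (snapper x -30, y -35, z 70.5 mm); x as the snapper's, y from lip to hinge, z the outer face's normal; panel y -3 to -123, underside z 0. Tilt of its z from vertical = opening: 0 shut, 1.75 rad fully open, lip up. Stiff hinge, stays put; about 1.5 N at the lip moves it.
- lid_lip (a point): Middle of the lower edge of the lid's free lip. When shut the lip overhangs the box's front wall by 18 mm, its underside 70.5 mm above the table: the place to put the blade under.
- carriage (a joint): Carriage travel in m along snapper +x: 0 near stop, 0.19 far stop. About 2.5 N of friction. Its hold-down foot (40 mm long in x, 77 to 85 mm above the table over the box) covers part of the lid when the travel is below 0.125.
- lever_grip (a point): Middle of the grip of the carriage's red lever, a bar 22 x 22 mm in section and 125 mm long along the snapper's x, 137 mm above the table, free all round (grip it from above across y).
- pointer (a point): Tip of the steel pointer needle on the carriage, snapper y 85, z 112 mm.
- index_mark (a point): Top of the brass index tab on the index bar (snapper y 65, z 102 mm); axes as the snapper's. The carriage is parked when the pointer has the same snapper x. The tab is clamped and stays where it is.
- stand: Wooden tape stand 180 x 180 x 10 mm, fixed; origin centre of its underside. Four upright posts (21 mm thick, tops 63 mm above the table) at x, y = +-45 mm, each with a collar 38 mm wide whose top is 22 mm above the table, on which a roll sits.
- roll1: Tape roll, a ring 52 mm outer diameter, 30 mm bore, 25 mm high, 60 g, lying flat on a post of the stand at the start; origin centre of its underside, z along its axis. May be absent (None).
- roll2: Tape roll, a ring 52 mm outer diameter, 30 mm bore, 25 mm high, 60 g, lying flat on a post of the stand at the start; origin centre of its underside, z along its axis. May be absent (None).
- roll3: Tape roll, a ring 52 mm outer diameter, 30 mm bore, 25 mm high, 60 g, lying flat on a post of the stand at the start; origin centre of its underside, z along its axis. May be absent (None).
- roll4: Tape roll, a ring 52 mm outer diameter, 30 mm bore, 25 mm high, 60 g, lying flat on a post of the stand at the start; origin centre of its underside, z along its axis. May be absent (None).
- knife: Putty knife lying flat. Origin: centre of the underside of the handle; x points from handle to blade. Wooden handle x -55 to +55 mm, 24 mm wide, 26 mm thick; steel blade x 55 to 140 mm, 46 mm wide, 3 mm thick, mid-thickness 13 mm above the underside. Balances at about x 25 mm.
- blade_tip (a point): Middle of the knife blade's front edge (knife x 140, z 13 mm).
- tile_a: Bystander: terracotta tile 100 x 100 x 10 mm, lower of a stack of two. Leave alone.
- tile_b: Bystander: terracotta tile 100 x 100 x 10 mm, on top of tile_a. Leave alone.
- tile_c: Bystander: single terracotta tile 100 x 100 x 10 mm. Leave alone.
- tub: Bystander: open grey spacer tub 100 x 130 x 55 mm. Leave alone.
- hammer: Bystander: wooden-handled hammer lying on the table. Leave alone.
- pencil: Bystander: flat carpenter's pencil 120 x 12 x 8 mm. Leave alone.
- cork_block: Bystander: cork rubbing block 70 x 45 x 22 mm. Leave alone.
- tape_measure: Bystander: tape measure, 60 mm wide, 30 mm high. Leave alone.
Mind the look-alikes: they are no part of the job. What is shaped like the roll4 but green or turquoise is not meant.

How it is judged:
By the outcome, as a careful person would: the job done as asked, in the order asked, and still so for the second after the job is handed in, with the robot touching nothing.
Of roll1, roll2, roll3, roll4 only 2 to 3 are there at a start; the rules pass over those that are not, and their reading is None.
At some moment in a run one of knife may be knocked a few centimetres aside while the robot is not near it.
Once in a run the grip may slacken for a moment while it holds something.
It also fails if it takes over 192 s, if anything falls off the work surface, if the arm or the gripper's body presses on something with over 40 N, if the wrist force passes 120 N, or if a joint passes its speed limit or range.

## Robot

A 7-joint arm with a two-finger parallel gripper is mounted at the origin on the work surface. World frame = base frame: x ahead of the robot, y to its left, z up, the work surface at z = 0. Lengths are in m, angles in rad, forces in N, time in s.
With the tool pointing down it reaches from about 0.425 to 0.875 m from the base axis. Payload 8.4 kg.
Tool frame: the origin (TCP) lies between the finger pads; the fingertips stand 17 mm ahead of it and the grasp point (between the pads) lies 2 mm behind it (robot.tip_extent is the distance from the TCP to the fingertips, in m); z points along the fingers, y is the line along which they close (so a half turn about z gives the same grasp; the last joint's range is limited). The gripper opens to 87 mm and grips with 3 to 60 N. Pads are 19 mm wide; open, the fingers measure 117 mm over their backs; the gripper's body (75 mm by 190 mm) begins 51 mm behind the grasp point.
Start: joints at [-1.226, 0.333, 0.04, 1.465, -0.013, 1.343, -0.059], TCP at [0.279, 0.587, 0.24] pointing down, gripper open.
Joint ranges: [-2.58, 2.58], [-0.38, 2.09], [-1.3, 1.39], [0.25, 2.4], [-1.5, 4.64], [0.08, 2.09], [-2.65, 2.65]. Speed limits (rad/s): [2.22, 2.22, 2.79, 2.79, 3.14, 3.14, 3.14].

## Interface

Orientations are given as a unit quaternion [w, x, y, z].
In Python, from plant import telemetry, grab_frame, job, robot gives the robot as it stands. The module is installed in compiled form; this text tells all that it offers.
- The arm moves only by the tool send_rows, never from a script. Its argument "moves" is one flat list of numbers, 6 for each row, row after row: the shift along the tool's x, y, z in units of 300 mm (1.0 is 300 mm), then the turn, a rotation vector about the tool's x, y, z in units of pi/2 rad (1.0 is pi/2 rad). A call has 1 to 10 rows; each row is the pose to reach, as a shift and turn from the pose commanded when the call began, along the tool's axes at that moment; what a row does not reach only later rows make up. A row lasts 1/8 s, in which the tool goes at most 62.5 mm and 10.7 degrees, less where a joint would pass 70% of its speed; a pose out of reach is approached as far as the arm can. A call with a number of a shift or a turn outside -1 to 1 is refused whole. A call with a gripper value outside its range is refused whole. "fingers" is the opening, from -1 (shut) to 1 (fully open), set as the call begins (left out, the last holds). The fingers move at their own pace and stop on an object; "force" is the grip in N (left out, the last holds). Time passes only in rows, so rows that repeat a pose let the fingers close. It gives the time, the measured TCP pose, the force, the opening and the grip force at its end, in the units of the state.
- telemetry.state(): the state, without advancing time (a new reading comes with each control period).
- grab_frame(name): name is "side" or "top"; returns a dict with "img" (480x640x3 uint8, blue, green, red), "fx", "fy", "cx", "cy" (pixels), "distortion" ([k1, k2, p1, p2, k3] as OpenCV has them; the pictures are not rectified), "rvec" (rotation vector, rad) and "tvec" (3), from world to camera coordinates, as OpenCV has them. Camera axes: x right, y down, z forward; pixel columns grow to the right and rows downward; lengths in m; the calibration is good to about 2 mm. A picture is of the moment at which its call begins. There is no depth.
- job.close_job(): hands the job in; it is judged then, once.
The state is a dict: "time": time; "joint_positions": joint angles; "joint_velocities": joint speeds; "joint_torque": joint torques, N m; "position": TCP position; "tool_rot": TCP orientation; "force": force on the tool from outside, world axes, zero at the start; "torque": the same for the moment, N m; "width": finger opening in m; "grip_force": force on a finger pad.
Only numpy, scipy, OpenCV 4.12 (cv2) and the standard library are available. Lean on these libraries where they do the work, as an engineer would, in place of code of your own. Each camera call takes 0.05 s, during which the arm holds its last target. There are 200 camera calls.

## Working session

There is one attempt and no reset: what is moved stays moved. The work goes in short steps, Python scripts to look and compute and a tool call to move; the robot and the scene stay as the last step left them, time stands still between calls to the robot, and variables do not carry over. Pictures are saved under pics/ and viewed, at most 14 in all, crops included, and the job is handed in when it is done.

Besides the shell and the picture viewer there is one more tool, called after "Request:" as name(argument=value, ...) on one line, values as JSON. send_rows: Moves the arm, as the interface text tells. Shifts and turns lie within -1 to 1; 1 stands for 300 mm of shift or pi/2 rad of turn. Its arguments: {"type":"object","properties":{"moves":{"type":"array"},"fingers":{"type":"number"},"force":{"type":"number"}},"required":["moves"]}

```bash
mkdir -p pics; cat > h.py <<'E'
import numpy as np, cv2
from scipy.spatial.transform import Rotation as R
from plant import telemetry, grab_frame, job, robot
def cam(f):
    K=np.array([[f['fx'],0,f['cx']],[0,f['fy'],f['cy']],[0,0,1.]])
    return K,np.array(f['distortion'],float),np.array(f['rvec'],float),np.array(f['tvec'],float)
def ray(f,uv):
    K,d,r,t=cam(f); uv=np.array(uv,float).reshape(-1,1,2)
    n=cv2.undistortPoints(uv,K,d).reshape(-1,2); Rm=cv2.Rodrigues(r)[0]
    D=np.c_[n,np.ones(len(n))]@Rm; return -Rm.T@t.ravel(),D
def onz(f,uv,z):
    c,D=ray(f,uv); return c+D*((z-c[2])/D[:,2])[:,None]
def proj(f,P):
    K,d,r,t=cam(f); return cv2.projectPoints(np.array(P,float).reshape(-1,1,3),r,t,K,d)[0].reshape(-1,2)
def tri(fs,uvs):
    A=np.zeros((3,3));b=np.zeros(3)
    for f,uv in zip(fs,uvs):
        c,D=ray(f,uv); d=D[0]/np.linalg.norm(D[0]); M=np.eye(3)-np.outer(d,d); A+=M;b+=M@c
    return np.linalg.solve(A,b)
def st():
    s=telemetry.state(); return s
E
python3 - <<'E'
from h import *
for n in('top','side'):
    f=grab_frame(n); cv2.imwrite(f'pics/{n}0.png',f['img']); c,D=ray(f,[[320,240]]); print(n,c,D,f['fx'])
s=st(); print(s['position'],s['tool_rot'],s['time'],s['width'],s['force'])
E
```

```text
top [ 0.42060319 -0.06952353  1.42710129] [[ 0.10095458  0.01006435 -0.99494809]] 495.7676838795996
side [-0.07710672 -0.76295017  0.8715393 ] [[ 0.50650035  0.60249782 -0.61686523]] 486.81991421000737
[0.27894971 0.58663983 0.23875261] [-9.71527526e-05  2.20092055e-01  9.75478819e-01 -7.42244099e-04] 0.1 0.08717105528660722 [ 0.06525099  0.22824565 -0.62229587]
```

View pics/top0.png

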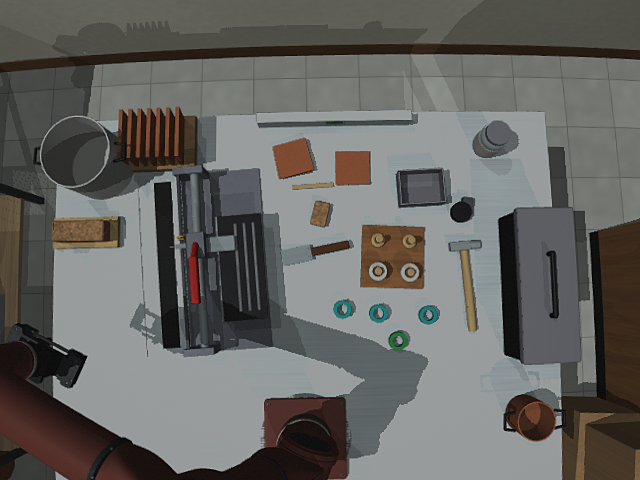

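View pics/side0.png

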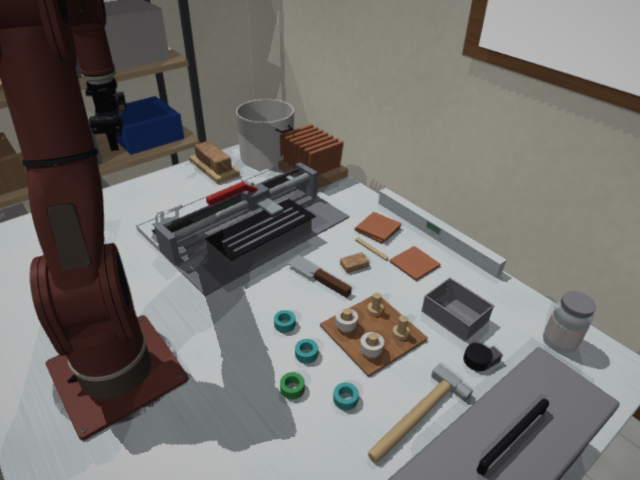

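The top view shows the snapper at about (195, 260) with its box on the image left and the red lever at (195, 272). The knife is at (318, 251) with its blade to the left. The stand is at (392, 256), with white rolls on the two lower posts at (378, 271) and (409, 271); the other rolls are green or turquoise. I'll zoom in next.

```bash
python3 - <<'E'
import cv2,numpy as np
t=cv2.imread('pics/top0.png');s=cv2.imread('pics/side0.png')
a=cv2.resize(t[160:360,140:280],None,fx=3,fy=3,interpolation=2)
b=cv2.resize(s[160:280,130:360],None,fx=1.65,fy=1.65,interpolation=2)
c=cv2.resize(t[215:300,275:435],None,fx=2.37,fy=2.37,interpolation=2)
o=np.zeros((600,800,3),np.uint8);o[:,:420]=a;o[:b.shape[0],420:420+b.shape[1]]=b;o[300:300+c.shape[0],420:420+c.shape[1]]=c[:,:380]
cv2.imwrite('pics/z0.png',o)
E
```

```text
(no output)
```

View pics/z0.png

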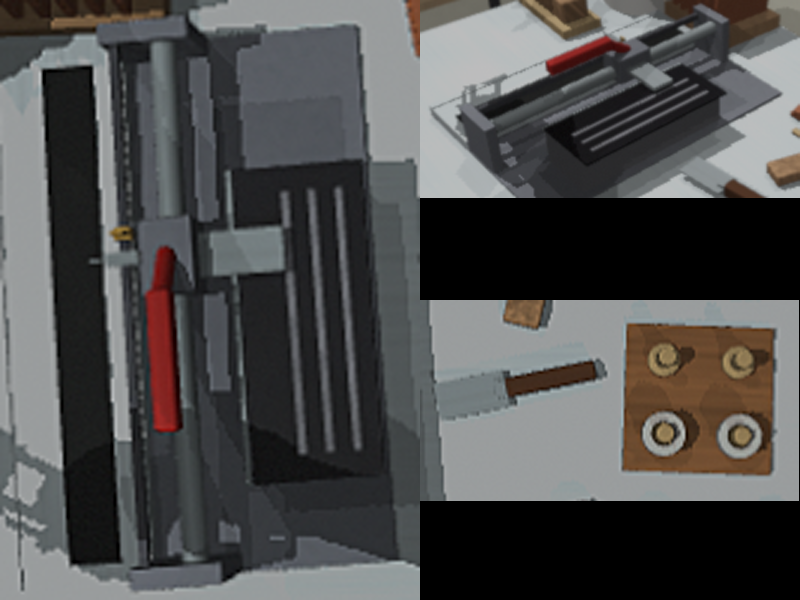

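The box lid is the black plate with three ribs, on the image right, with the light foot across it. The snapper's x axis therefore points up in the image (world +x) and the lid's lip faces world -y. The brass tab is at about (180, 238). Next I'll measure everything by colour masks.

```bash
cat > meas.py <<'E'
from h import *
def blobs(img,lo,hi,roi,amin=15):
    hsv=cv2.cvtColor(img,cv2.COLOR_BGR2HSV); m=cv2.inRange(hsv,np.array(lo),np.array(hi))
    k=np.zeros_like(m); x0,y0,x1,y1=roi; k[y0:y1,x0:x1]=m[y0:y1,x0:x1]
    cs=cv2.findContours(k,cv2.RETR_EXTERNAL,cv2.CHAIN_APPROX_NONE)[0]
    return sorted([c for c in cs if cv2.contourArea(c)>amin],key=cv2.contourArea,reverse=True)
def box(c): return cv2.boxPoints(cv2.minAreaRect(c))
E
python3 - <<'E'
from meas import *
np.set_printoptions(precision=4,suppress=True)
f=grab_frame('top'); im=f['img']
cs=blobs(im,(0,0,0),(180,255,42),(205,190,275,330),100)
for c in cs[:3]: print('lid',cv2.contourArea(c)); print(np.c_[box(c),onz(f,box(c),.0755)])
for c in blobs(im,(0,150,90),(8,255,255),(170,220,215,320)): print('red',cv2.contourArea(c)); print(np.c_[box(c),onz(f,box(c),.148)])
for c in blobs(im,(12,120,100),(35,255,255),(165,220,200,250),3): print('brass',cv2.contourArea(c)); print(np.c_[box(c),onz(f,box(c),.102)])
for c in blobs(im,(0,60,30),(25,255,160),(300,235,360,262),30): print('handle',cv2.contourArea(c)); print(np.c_[box(c),onz(f,box(c),.02)])
for c in blobs(im,(0,60,40),(25,255,255),(355,220,430,295),500): print('stand',cv2.contourArea(c)); print(np.c_[box(c),onz(f,box(c),.01)])
for c in blobs(im,(0,0,150),(180,60,255),(362,258,424,286),30): 
    e=cv2.minEnclosingCircle(c); print('roll',cv2.contourArea(c),e, onz(f,[e[0]],.047))
E
```

```text
lid 3906.5
[[216.2233 216.1269   0.6298   0.2304   0.0755]
 [261.9898 212.8579   0.6362   0.1029   0.0755]
 [269.6396 319.9543   0.3427   0.0847   0.0755]
 [223.8731 323.2234   0.3356   0.2097   0.0755]]
lid 199.5
[[201.1347 196.5262   0.686    0.2732   0.0755]
 [213.9782 195.8412   0.6871   0.237    0.0755]
 [219.585  300.9688   0.3961   0.2211   0.0755]
 [206.7415 301.6538   0.3947   0.2566   0.0755]]
red 317.5
[[187.4347 243.3036   0.5485   0.2903   0.148 ]
 [194.9941 242.8912   0.5492   0.2702   0.148 ]
 [198.2689 302.9308   0.393    0.2614   0.148 ]
 [190.7096 303.3431   0.3922   0.2813   0.148 ]]
brass 7.5
[[177.     236.       0.5737   0.3323   0.102 ]
 [183.     236.       0.5733   0.3157   0.102 ]
 [183.     239.       0.5651   0.3156   0.102 ]
 [177.     239.       0.5655   0.3323   0.102 ]]
handle 246.0
[[310.3422 247.8753   0.5414  -0.0274   0.02  ]
 [347.3846 240.0769   0.5616  -0.1334   0.02  ]
 [348.9761 247.6366   0.5399  -0.1374   0.02  ]
 [311.9337 255.435    0.5197  -0.0315   0.02  ]]
stand 3722.0
[[359.737  286.1014   0.4301  -0.166    0.01  ]
 [362.0233 224.3713   0.6073  -0.1772   0.01  ]
 [424.4561 226.6836   0.5973  -0.3581   0.01  ]
 [422.1698 288.4137   0.4195  -0.3449   0.01  ]]
roll 61.5 ((377.5, 271.0), 8.732224464416504) [[ 0.4707 -0.2141  0.047 ]]
roll 51.0 ((409.3524475097656, 272.013671875), 8.413858413696289) [[ 0.466  -0.3032  0.047 ]]
```

```bash
cat >> h.py <<'E'
def down(yaw):  # tool z down, tool y at world angle yaw (deg)
    a=np.radians(yaw); y=np.array([np.cos(a),np.sin(a),0]); z=np.array([0,0,-1.]); return R.from_matrix(np.c_[np.cross(y,z),y,z])
def cur():
    s=st(); q=s['tool_rot']; return np.array(s['position']),R.from_quat([q[1],q[2],q[3],q[0]])
def plan(pos,rot,start=None):
    p,r=start or cur(); d=r.inv().apply(np.array(pos)-p)/.3; w=(r.inv()*rot).as_rotvec()/(np.pi/2)
    print('row',np.round(d,3).tolist()+np.round(w,3).tolist()); return np.array(pos),rot
def stat():
    s=st(); p,r=cur(); print('t',s['time'],'p',np.round(p,4),'yawY',np.degrees(np.arctan2(*r.as_matrix()[:2,1][::-1])).round(2),'z',r.as_matrix()[:,2].round(3),'F',np.round(s['force'],1),'w',s['width'],'g',s['grip_force'],'q',np.round(s['joint_positions'],2))
E
python3 - <<'E'
from meas import *
np.set_printoptions(precision=4,suppress=True)
f=grab_frame('top'); g=grab_frame('side'); im=f['img']
c=blobs(im,(0,150,90),(8,255,255),(170,262,215,320))[0]; print('grip',np.c_[box(c),onz(f,box(c),.148)])
for c in blobs(g['img'],(0,150,60),(8,255,255),(190,170,280,220)): print('side red',cv2.contourArea(c),box(c))
# predicted grip corners in side, for a check
yaw=np.radians(3.4); u=np.array([np.cos(yaw),np.sin(yaw)]); n=np.array([-u[1],u[0]])
O=np.array([.510,.2566]); W=lambda x,y,z: np.r_[O+u*x+n*y,z]
P={'rail-':W(-.225,.02,.075),'rail+':W(.225,.02,.075),'lidc1':W(-.175,-.158,.0755),'lidc2':W(.115,-.158,.0755),'tab':W(.0635,.065,.102),'blk':W(-.25,.02,.096)}
for k,v in P.items(): print(k,v,proj(f,v)[0],proj(g,v)[0])
E=.393; 
for z in(.148,.126): print('gripend',proj(g,[[.393,.272,z],[.393+.125,.279,z]]))
plan([.455,.275,.24],down(93.4)); stat()
E
```

```text
grip [[188.2699 262.0487   0.4994   0.2878   0.148 ]
 [195.5708 261.562    0.5004   0.2685   0.148 ]
 [198.3275 302.9115   0.3931   0.2612   0.148 ]
 [191.0266 303.3983   0.3921   0.2804   0.148 ]]
side red 317.0 [[205.0169 193.7674]
 [252.6904 178.5985]
 [256.197  189.6191]
 [208.5234 204.788 ]]
rail- [0.2842 0.2632 0.075 ] [204.634  342.3747] [176.059  235.9057]
rail+ [0.7334 0.2899 0.075 ] [195.5048 180.0627] [303.4869 178.7223]
lidc1 [0.3447 0.0885 0.0755] [268.2275 319.2388] [229.6481 260.4548]
lidc2 [0.6342 0.1057 0.0755] [260.9946 213.6049] [315.4634 216.5215]
tab [0.5695 0.3253 0.102 ] [179.5436 237.4551] [252.9436 183.2532]
blk [0.2593 0.2617 0.096 ] [203.367  352.5451] [166.2237 233.376 ]
gripend [[207.3499 197.7849]
 [245.4642 181.9317]]
gripend [[208.3405 204.581 ]
 [246.0339 188.5592]]
row [-0.976, -0.687, -0.002, -0.0, -0.0, -0.32]
t 0.25 p [0.279  0.5869 0.2391] yawY 64.58 z [-0.    -0.001 -1.   ] F [-0.9  0.3 -0.2] w 0.08726093846428086 g 0.0 q [-1.23  0.33  0.04  1.47 -0.01  1.34 -0.06]
```

Request:
send_rows(moves=[-0.976,-0.687,0,0,0,-0.32,-0.976,-0.687,0,0,0,-0.32,-0.976,-0.687,0,0,0,-0.32,-0.976,-0.687,0,0,0,-0.32,-0.976,-0.687,0,0,0,-0.32,-0.976,-0.687,0,0,0,-0.32,-0.976,-0.687,0,0,0,-0.32,-0.976,-0.687,0,0,0,-0.32], fingers=0.4, force=30)

```text
time: 1.25
position: [0.4546, 0.2758, 0.2395]
tool_rot: [-0.0, -0.03, 1.0, 0.0]
force: [-0.6, 0.5, -0.5]
width: 0.061
grip_force: 0.0
```

```bash
python3 - <<'E'
from h import *
stat(); plan([.4535,.275,.137],down(93.4))
E
```

```text
t 1.25 p [0.4546 0.2758 0.2395] yawY 93.39 z [-0.  0. -1.] F [-0.6  0.5 -0.5] w 0.06099857066194176 g 0.0 q [-0.8   0.09  0.19  1.76 -0.02  1.29  1.02]
row [0.004, -0.003, 0.342, 0.0, -0.0, -0.0]
```

Request:
send_rows(moves=[0.004,-0.003,0.342,0,0,0,0.004,-0.003,0.342,0,0,0,0.004,-0.003,0.342,0,0,0])

```text
time: 1.62
position: [0.4513, 0.2744, 0.1343]
tool_rot: [-0.003, -0.031, 1.0, -0.002]
force: [0.1, -0.2, 0.3]
width: 0.061
grip_force: 0.0
```

Request:
send_rows(moves=[0,0,0,0,0,0,0,0,0,0,0,0,0,0,0,0,0,0,0,0,0,0,0,0], fingers=-1, force=30)

```text
time: 2.12
position: [0.4542, 0.2744, 0.1376]
tool_rot: [0.0, -0.029, 1.0, 0.0]
force: [0.4, -0.1, -0.1]
width: 0.0287
grip_force: 0.0
```

Request:
send_rows(moves=[0,0,0,0,0,0,0,0,0,0,0,0,-0.05,0,0,0,0,0,-0.12,0,0,0,0,0,-0.2,0,0,0,0,0,-0.28,0,0,0,0,0,-0.36,0,0,0,0,0,-0.4,0,0,0,0,0,-0.4,0,0,0,0,0])

```text
time: 3.25
position: [0.5743, 0.2849, 0.1376]
tool_rot: [0.001, -0.031, 1.0, 0.002]
force: [1.9, 9.5, -0.4]
width: 0.0216
grip_force: 30.0
```

```bash
python3 - <<'E'
from meas import *
f=grab_frame('top');stat()
for c in blobs(f['img'],(0,150,90),(8,255,255),(170,150,215,320)): print('red',cv2.contourArea(c)); print(np.c_[box(c),onz(f,box(c),.148)])
E
```

```text
t 3.3 p [0.574  0.2849 0.1376] yawY 93.51 z [ 0.002  0.004 -1.   ] F [ 1.1  9.4 -0.3] w 0.021589773515843312 g 30.001587392762303 q [-0.7   0.38  0.22  1.62 -0.09  1.14  1.17]
red 73.5
[[1.88000000e+02 2.45000000e+02 5.44064071e-01 2.88811168e-01
  1.48000000e-01]
 [1.95000000e+02 2.45000000e+02 5.43705391e-01 2.70198309e-01
  1.48000000e-01]
 [1.95000000e+02 2.57000000e+02 5.12295616e-01 2.70053294e-01
  1.48000000e-01]
 [1.88000000e+02 2.57000000e+02 5.12624553e-01 2.88624868e-01
  1.48000000e-01]]
red 22.5
[[1.88189194e+02 2.08864868e+02 6.39659477e-01 2.89186690e-01
  1.48000000e-01]
 [1.90054062e+02 1.97675690e+02 6.69465103e-01 2.84543753e-01
  1.48000000e-01]
 [1.93135147e+02 1.98189209e+02 6.67877295e-01 2.76249940e-01
  1.48000000e-01]
 [1.91270279e+02 2.09378387e+02 6.38091378e-01 2.80910181e-01
  1.48000000e-01]]
```

Request:
send_rows(moves=[-0.05,0.015,0,0,0,0,-0.1,0.02,0,0,0,0,-0.1,0.02,0,0,0,0,-0.1,0.02,0,0,0,0])

```text
time: 3.8
position: [0.6049, 0.2871, 0.1376]
tool_rot: [0.001, -0.029, 1.0, -0.001]
force: [1.9, -5.0, 2.6]
width: 0.0221
grip_force: 30.0
```

Request:
send_rows(moves=[-0.03,0.002,0,0,0,0,-0.06,0.003,0,0,0,0,-0.06,0.003,0,0,0,0])

```text
time: 4.18
position: [0.6179, 0.288, 0.1371]
tool_rot: [-0.005, -0.029, 1.0, -0.002]
force: [-21.2, -12.0, 16.2]
width: 0.0218
grip_force: 30.0
```

Request:
send_rows(moves=[0.012,-0.008,0,0,0,0,0.012,-0.008,0,0,0,0])

```text
time: 4.42
position: [0.6174, 0.2879, 0.1372]
tool_rot: [-0.0, -0.029, 1.0, -0.0]
force: [-2.7, -1.5, 3.8]
width: 0.0219
grip_force: 30.0
```

Request:
send_rows(moves=[0,0,0,0,0,0,0,0,0,0,0,0,0,0,0,0,0,0], fingers=0.4)

```text
time: 4.8
position: [0.6178, 0.2886, 0.1367]
tool_rot: [0.0, -0.03, 1.0, 0.0]
force: [-0.1, 0.8, 0.4]
width: 0.0442
grip_force: 0.0
```

```bash
python3 - <<'E'
from meas import *
stat()
plan([.614,.287,.3],down(93.4)); plan([.55,-0.085,.3],down(11))
E
```

```text
t 4.8 p [0.6178 0.2886 0.1367] yawY 93.38 z [ 0.  0. -1.] F [-0.1  0.8  0.4] w 0.04420851159617579 g 0.0 q [-0.67  0.47  0.23  1.51 -0.11  1.18  1.21]
row [0.013, -0.004, -0.544, 0.0, 0.0, -0.0]
row [0.299, -1.23, -0.544, 0.0, 0.0, 0.915]
```

Request:
send_rows(moves=[0,0,-0.2,0,0,0,0,0,-0.4,0,0,0,0,0,-0.5,0,0,0,0.2,-0.9,-0.5,0,0,0.7,0.2,-0.9,-0.5,0,0,0.7,0.2,-0.9,-0.5,0,0,0.7,0.2,-0.9,-0.5,0,0,0.7,0.2,-0.9,-0.5,0,0,0.7,0.2,-0.9,-0.5,0,0,0.7,0.2,-0.9,-0.5,0,0,0.7], fingers=0.2)

```text
time: 6.05
position: [0.5738, 0.0152, 0.2871]
tool_rot: [0.0, 0.497, 0.868, 0.0]
force: [0.4, -0.2, -0.8]
width: 0.0519
grip_force: 0.0
```

```bash
python3 - <<'E'
from meas import *
np.set_printoptions(precision=4,suppress=True)
stat()
f=grab_frame('top');g=grab_frame('side');im=f['img']
a=cv2.resize(im[150:350,150:440],None,fx=2.7,fy=2.7,interpolation=2); cv2.imwrite('pics/t1.png',a)
for c in blobs(im,(0,150,90),(8,255,255),(170,150,215,320)): print('red',cv2.contourArea(c)); print(np.c_[box(c),onz(f,box(c),.148)])
for c in blobs(im,(0,60,30),(25,255,160),(290,225,358,275),30): print('handle',cv2.contourArea(c)); print(np.c_[box(c),onz(f,box(c),.02)])
for c in blobs(im,(0,0,0),(180,255,42),(205,190,275,330),100)[:3]: print('lid',cv2.contourArea(c)); print(np.c_[box(c),onz(f,box(c),.0755)])
E
```

```text
t 6.05 p [0.5738 0.0152 0.2871] yawY 30.41 z [ 0.  0. -1.] F [ 0.4 -0.2 -0.8] w 0.05190266362609577 g 0.0 q [-0.54  0.16  0.5   1.61 -0.08  1.4   0.5 ]
red 318.5
[[184.1118 184.2404   0.7061   0.3011   0.148 ]
 [191.9967 183.9185   0.7064   0.2798   0.148 ]
 [194.3243 240.946    0.5544   0.2721   0.148 ]
 [186.4395 241.2678   0.554    0.293    0.148 ]]
handle 581.0
[[290.     225.       0.6082   0.0298   0.02  ]
 [304.     225.       0.6074  -0.0103   0.02  ]
 [304.     274.       0.4674  -0.0081   0.02  ]
 [290.     274.       0.4681   0.0316   0.02  ]]
handle 195.5
[[311.451  247.6419   0.542   -0.0305   0.02  ]
 [347.3846 240.0769   0.5616  -0.1334   0.02  ]
 [348.9761 247.6366   0.5399  -0.1374   0.02  ]
 [313.0424 255.2016   0.5203  -0.0347   0.02  ]]
lid 2053.0
[[216.5487 215.2301   0.6323   0.2295   0.0755]
 [240.4425 213.6372   0.6353   0.1628   0.0755]
 [247.5133 319.6991   0.3443   0.1449   0.0755]
 [223.6195 321.292    0.3408   0.2104   0.0755]]
```

View pics/t1.png

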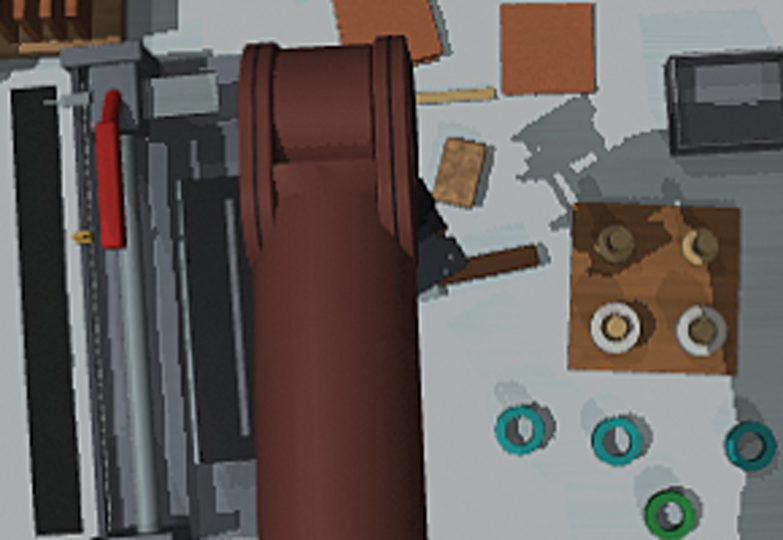

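The top view shows the carriage against the upper end block and the lid clear. The knife handle is unchanged at about (330, 248). Going to grip the knife now.

```bash
python3 - <<'E'
from meas import *
a=plan([.534,-.048,.12],down(10.8)); plan([.534,-.048,.0195],down(10.8),a)
E
```

```text
row [-0.116, -0.223, 0.556, -0.0, 0.0, 0.22]
row [0.0, 0.0, 0.335, 0.0, 0.0, 0.0]
```

Request:
send_rows(moves=[-0.116,-0.223,0.556,0,0,0.22,-0.116,-0.223,0.556,0,0,0.22,-0.116,-0.223,0.556,0,0,0.22,-0.116,-0.223,0.556,0,0,0.22,-0.116,-0.223,0.556,0,0,0.22])

```text
time: 6.78
position: [0.5348, -0.0478, 0.1214]
tool_rot: [0.001, 0.638, 0.77, 0.001]
force: [0.6, 0.1, 0.1]
width: 0.0523
grip_force: 0.0
```

```bash
python3 - <<'E'
from meas import *
stat();plan([.534,-.048,.0195],down(10.8))
f=grab_frame('top')
for c in blobs(f['img'],(0,60,30),(25,255,160),(313,225,358,275),30): print('handle',cv2.contourArea(c)); print(np.c_[box(c),onz(f,box(c),.02)])
E
```

```text
t 6.775 p [ 0.5348 -0.0478  0.1214] yawY 10.72 z [ 0.001  0.    -1.   ] F [0.6 0.1 0.1] w 0.052268947206866576 g 0.0 q [-0.48  0.22  0.55  1.91 -0.13  1.05  0.31]
row [-0.0, -0.003, 0.34, 0.001, 0.0, -0.001]
handle 1193.0
[[ 3.13000000e+02  2.25000000e+02  6.06904457e-01 -3.60522521e-02
   2.00000000e-02]
 [ 3.48000000e+02  2.25000000e+02  6.04961417e-01 -1.36199575e-01
   2.00000000e-02]
 [ 3.48000000e+02  2.74000000e+02  4.64926836e-01 -1.32896504e-01
   2.00000000e-02]
 [ 3.13000000e+02  2.74000000e+02  4.66882446e-01 -3.36544069e-02
   2.00000000e-02]]
```

Request:
send_rows(moves=[0,-0.003,0.2,0,0,0,0,-0.003,0.3,0,0,0,0,-0.003,0.338,0,0,0,0,-0.003,0.338,0,0,0])

```text
time: 7.32
position: [0.5338, -0.0483, 0.0197]
tool_rot: [0.0, 0.639, 0.77, 0.0]
force: [-0.8, 0.4, 0.5]
width: 0.0522
grip_force: 0.0
```

Request:
send_rows(moves=[0,0,0,0,0,0,0,0,0,0,0,0,0,0,0,0,0,0,0,0,0,0,0,0,0,0,0,0,0,0,0,0,0,0,0,0], fingers=-1, force=60)

```text
time: 8.07
position: [0.5331, -0.0487, 0.0192]
tool_rot: [0.0, 0.639, 0.769, 0.0]
force: [-0.9, 1.2, 6.2]
width: 0.0235
grip_force: 60.0
```

Request:
send_rows(moves=[0,0,-0.05,0,0,0,0,0,-0.15,0,0,0,0,0,-0.3,0,0,0,0,0,-0.3,0,0,0,0,0,-0.3,0,0,0])

```text
time: 8.7
position: [0.5324, -0.0487, 0.1087]
tool_rot: [-0.0, 0.639, 0.769, 0.0]
force: [-0.5, -0.3, -2.1]
width: 0.0235
grip_force: 60.0
```

```bash
python3 - <<'E'
from meas import *
stat()
f=grab_frame('top');g=grab_frame('side')
a=cv2.resize(f['img'][190:310,210:360],None,fx=2.6,fy=2.6,interpolation=2); b=cv2.resize(g['img'][170:320,190:390],None,fx=4,fy=4,interpolation=2)[:600]
o=np.zeros((600,800,3),np.uint8); o[:]=b; cv2.imwrite('pics/k1.png',o); cv2.imwrite('k1top.png',a)
E
```

```text
t 8.7 p [ 0.5324 -0.0487  0.1087] yawY 10.57 z [-0.  0. -1.] F [-0.5 -0.3 -2.1] w 0.023539049523631582 g 59.98507666401565 q [-0.48  0.23  0.56  1.92 -0.14  1.03  0.32]
```

View pics/k1.png

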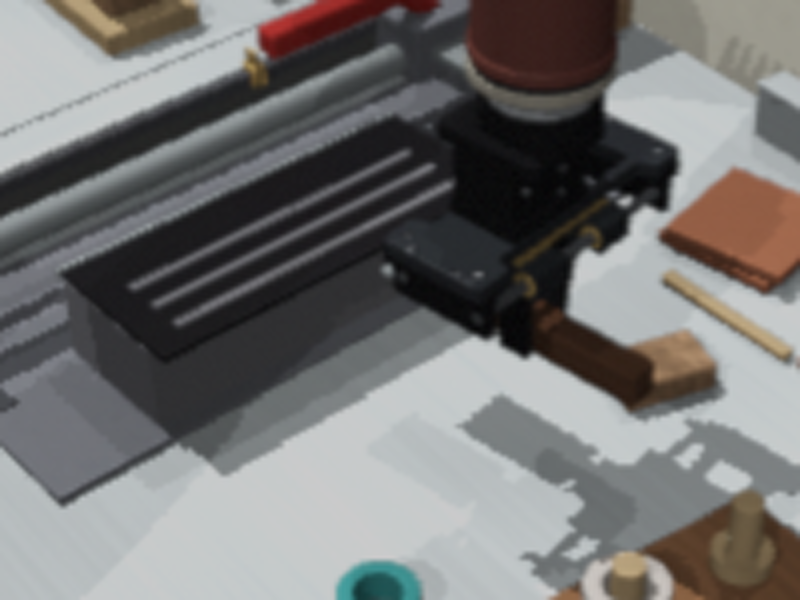

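```bash
python3 - <<'E'
from meas import *
f=grab_frame('top');g=grab_frame('side')
print('lip near corner tri',tri([f,g],[(269.6,320),(232,259.7)]), onz(g,[(232,259.7)],.0755))
plan([.494,-.030,.068],down(4)); stat()
m=cv2.imread('k1top.png'); 
# blade: light grey region rows between hand and lid in top view
print(proj(f,[[.487,.075,.062],[.513,.054,.10]]))
E
```

```text
lip near corner tri [0.34530575 0.08257627 0.08171528] [[0.35084582 0.08741599 0.0755    ]]
row [0.085, -0.113, 0.133, -0.001, 0.0, 0.073]
t 8.9 p [ 0.5319 -0.0488  0.1078] yawY 10.57 z [-0.002 -0.    -1.   ] F [-0.3  0.3 -1.9] w 0.023728553960926206 g 59.98495629988611 q [-0.48  0.23  0.56  1.92 -0.14  1.03  0.32]
[[273.09432034 266.94050958]
 [279.29475185 256.45704928]]
```

Request:
send_rows(moves=[0.082,-0.117,0.136,0,0,0.073,0.082,-0.117,0.136,0,0,0.073,0.082,-0.117,0.136,0,0,0.073,0.082,-0.117,0.136,0,0,0.073])

```text
time: 9.4
position: [0.4949, -0.0313, 0.0687]
tool_rot: [0.001, 0.682, 0.731, 0.0]
force: [0.0, -0.5, -0.8]
width: 0.0239
grip_force: 60.0
```

```bash
python3 - <<'E'
from meas import *
stat()
g=grab_frame('side');f=grab_frame('top')
p,r=cur(); tip=p+r.apply([.105,0,.0062]); print(tip,proj(g,tip),proj(f,tip))
a=cv2.resize(g['img'][190:290,220:320],None,fx=5,fy=5,interpolation=2); b=cv2.resize(f['img'][210:310,250:310],None,fx=5,fy=5,interpolation=2)
cv2.imwrite('pics/k2.png',np.hstack([a,b]))
E
```

```text
t 9.4 p [ 0.4949 -0.0313  0.0687] yawY 4.01 z [ 0.002 -0.    -1.   ] F [ 0.  -0.5 -0.8] w 0.02386658494640923 g 59.985086442902684 q [-0.53  0.2   0.56  2.05 -0.13  0.92  0.17]
[0.48740072 0.07345397 0.06232728] [[279.78250355 245.72737613]] [[273.6395221 266.7794178]]
```

View pics/k2.png

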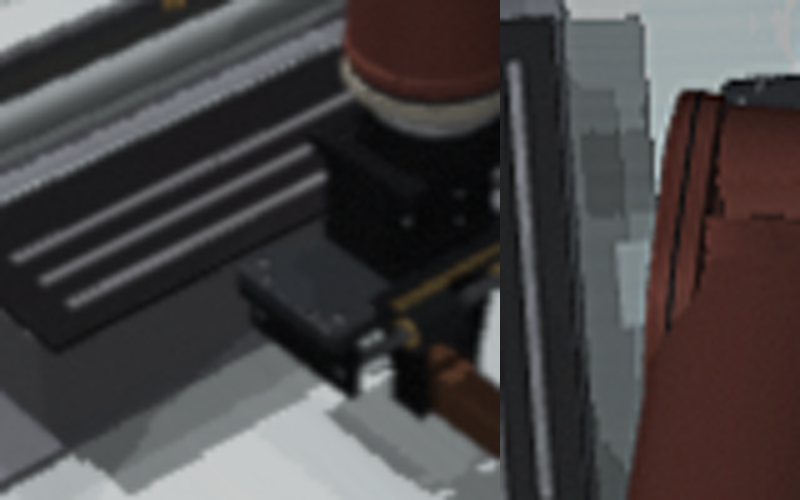

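The blade is visible in the top view with its tip at about px (273.5, 266.5), as predicted, and the lip is about 23 mm ahead at px 265. Sliding the blade under.

Request:
send_rows(moves=[0.04,0,0,0,0,0,0.08,0,0,0,0,0,0.118,0,0,0,0,0,0.118,0,0,0,0,0])

```text
time: 10.0
position: [0.4911, 0.0057, 0.068]
tool_rot: [-0.0, 0.681, 0.732, 0.0]
force: [-0.1, -0.7, -0.1]
width: 0.0235
grip_force: 60.0
```

Request:
send_rows(moves=[0,0,-0.01,0,0,0,0,0,-0.02,0,0,0,0,0,-0.03,0,0,0,0,0,-0.04,0,0,0])

```text
time: 10.5
position: [0.4912, 0.004, 0.0801]
tool_rot: [0.0, 0.682, 0.731, -0.0]
force: [0.3, -0.1, -3.4]
width: 0.0234
grip_force: 60.0
```

Request:
send_rows(moves=[0.001,0,-0.022,0,0,0,0.006,0,-0.048,0,0,0,0.012,0,-0.08,0,0,0,0.022,0,-0.11,0,0,0,0.034,0,-0.14,0,0,0,0.05,0,-0.168,0,0,0])

```text
time: 11.25
position: [0.4902, 0.0195, 0.131]
tool_rot: [0.0, 0.682, 0.731, 0.0]
force: [0.4, -1.5, -1.9]
width: 0.0238
grip_force: 60.0
```

```bash
python3 - <<'E'
from meas import *
stat()
g=grab_frame('side');f=grab_frame('top')
p,r=cur(); tip=p+r.apply([.105,0,.0062]); print(tip,proj(g,tip),proj(f,tip))
a=cv2.resize(g['img'][170:290,200:320],None,fx=4.16,fy=4.16,interpolation=2)[:499]; b=cv2.resize(f['img'][200:325,210:285],None,fx=4,fy=4,interpolation=2)[:499]
cv2.imwrite('pics/k3.png',np.hstack([a,b]))
E
```

```text
t 11.25 p [0.4902 0.0195 0.131 ] yawY 3.99 z [ 0. -0. -1.] F [ 0.4 -1.5 -1.9] w 0.023756030316247016 g 59.98481682501733 q [-0.63  0.1   0.53  2.   -0.06  1.06 -0.  ]
[0.4832466  0.12497869 0.12527374] [[266.3628548  217.94865834]] [[251.63720265 267.58658995]]
```

View pics/k3.png

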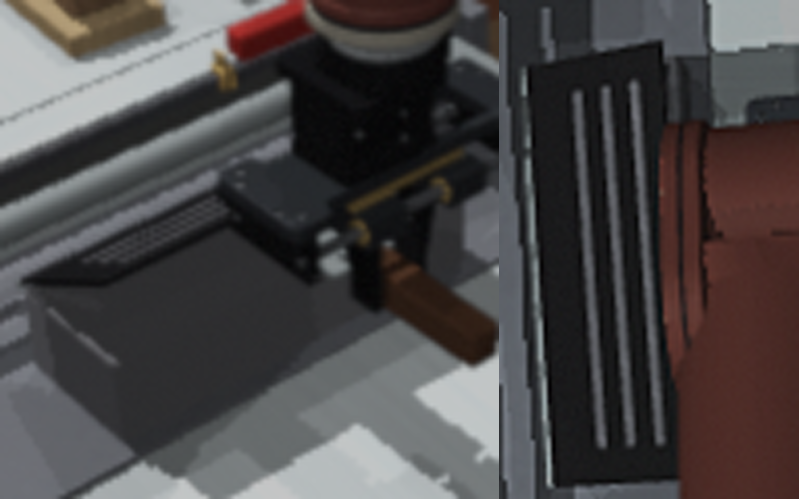

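Request:
send_rows(moves=[0.018,0,-0.027,0,0,0,0.037,0,-0.053,0,0,0,0.06,0,-0.076,0,0,0,0.083,0,-0.098,0,0,0,0.109,0,-0.118,0,0,0,0.135,0,-0.135,0,0,0,0.165,0,-0.15,0,0,0,0.194,0,-0.163,0,0,0,0.225,0,-0.172,0,0,0,0.256,0,-0.179,0,0,0])

```text
time: 12.6
position: [0.4848, 0.0966, 0.1842]
tool_rot: [0.0, 0.682, 0.731, 0.0]
force: [-0.1, -1.2, -1.6]
width: 0.0236
grip_force: 60.0
```

Request:
send_rows(moves=[0.025,0,-0.003,0,0,0,0.05,0,-0.005,0,0,0,0.075,0,-0.005,0,0,0,0.1,0,-0.005,0,0,0,0.1,0,-0.005,0,0,0])

```text
time: 13.22
position: [0.4825, 0.1266, 0.1854]
tool_rot: [-0.0, 0.682, 0.732, -0.0]
force: [1.5, -0.0, -2.0]
width: 0.0234
grip_force: 60.0
```

```bash
python3 - <<'E'
from meas import *
stat()
g=grab_frame('side');f=grab_frame('top')
p,r=cur(); tip=p+r.apply([.105,0,.0062]); print(tip,proj(g,tip),proj(f,tip))
a=cv2.resize(g['img'][150:290,180:320],None,fx=3.56,fy=3.56,interpolation=2)[:498]; b=cv2.resize(f['img'][200:325,190:265],None,fx=4,fy=4,interpolation=2)[:498]
cv2.imwrite('pics/k4.png',np.hstack([a,b]))
E
```

```text
t 13.225 p [0.4825 0.1266 0.1854] yawY 4.07 z [-0.  0. -1.] F [ 1.5 -0.  -2. ] w 0.02337935240999723 g 59.98510572127998 q [-0.76  0.06  0.43  1.92 -0.03  1.18 -0.25]
[0.4752044  0.23064141 0.17924048] [[240.71505206 184.47917533]] [[207.05556219 270.51048353]]
```

View pics/k4.png

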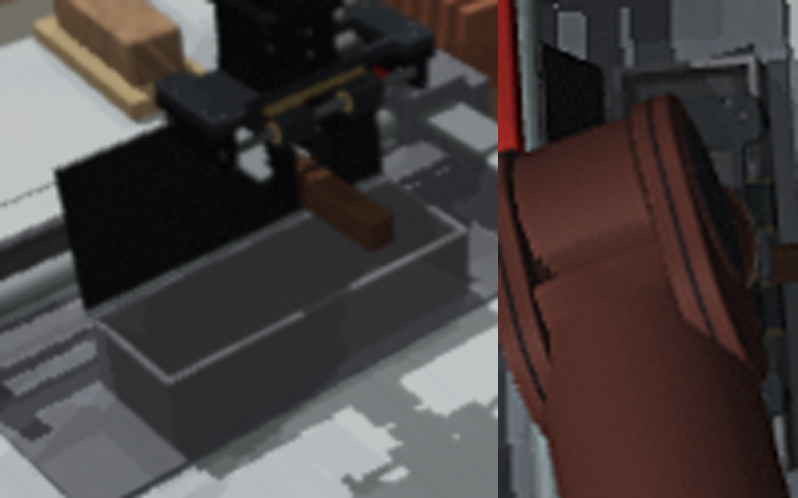

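The lid is now just past vertical and the box is open. I'll retract the knife and lay it back where it was.

```bash
python3 - <<'E'
from meas import *
plan([.534,-.048,.18],down(10.8)); plan([.534,-.048,.03],down(10.8))
E
```

```text
row [-0.59, 0.13, 0.018, -0.0, 0.0, -0.075]
row [-0.59, 0.131, 0.518, -0.0, 0.0, -0.075]
```

Request:
send_rows(moves=[-0.15,0,0,0,0,0,-0.3,0.05,0,0,0,0,-0.45,0.1,0,0,0,-0.02,-0.57,0.13,0,0,0,-0.05,-0.57,0.13,0,0,0,-0.075,-0.57,0.13,0,0,0,-0.075])

```text
time: 14.08
position: [0.5334, -0.0425, 0.1854]
tool_rot: [-0.0, 0.638, 0.77, -0.0]
force: [0.6, -1.1, -0.7]
width: 0.0237
grip_force: 60.0
```

```bash
python3 - <<'E'
from meas import *
stat(); plan([.534,-.048,.03],down(10.8))
E
```

```text
t 14.075 p [ 0.5334 -0.0425  0.1854] yawY 10.68 z [-0. -0. -1.] F [ 0.6 -1.1 -0.7] w 0.02368156488480131 g 59.985072473064065 q [-0.54  0.14  0.59  1.84 -0.09  1.18  0.27]
row [-0.018, -0.001, 0.518, -0.0, -0.0, -0.001]
```

Request:
send_rows(moves=[-0.018,0,0.15,0,0,0,-0.018,0,0.3,0,0,0,-0.018,0,0.45,0,0,0,-0.018,0,0.518,0,0,0,-0.018,0,0.53,0,0,0,-0.018,0,0.54,0,0,0,-0.018,0,0.55,0,0,0,-0.018,0,0.553,0,0,0])

```text
time: 15.08
position: [0.535, -0.0472, 0.0202]
tool_rot: [0.0, 0.638, 0.77, 0.0]
force: [-0.5, -0.2, -1.0]
width: 0.0237
grip_force: 60.0
```

Request:
send_rows(moves=[0,0,0,0,0,0,0,0,0,0,0,0,0,0,0,0,0,0,0,0,0,0,0,0], fingers=0.2)

```text
time: 15.58
position: [0.5346, -0.0474, 0.0197]
tool_rot: [0.0, 0.638, 0.77, 0.0]
force: [0.1, -1.0, 0.3]
width: 0.0503
grip_force: 0.0
```

```bash
python3 - <<'E'
from meas import *
stat();a=plan([.534,-.048,.2],down(-3.9)); 
f=grab_frame('top')
for c in blobs(f['img'],(0,0,150),(180,60,255),(362,255,424,290),30): 
    e=cv2.minEnclosingCircle(c); print('roll',cv2.contourArea(c),e, onz(f,[e[0]],.047))
E
```

```text
t 15.575 p [ 0.5346 -0.0474  0.0197] yawY 10.75 z [ 0. -0. -1.] F [ 0.1 -1.   0.3] w 0.05027856409808857 g 0.0 q [-0.46  0.37  0.54  1.98 -0.25  0.85  0.41]
row [-0.002, -0.002, -0.601, 0.0, 0.0, 0.163]
roll 55.0 ((376.2272644042969, 271.68182373046875), 8.768231391906738) [[ 0.46890531 -0.21050794  0.047     ]]
roll 31.0 ((378.0, 288.0), 16.03131866455078) [[ 0.42346888 -0.21420526  0.047     ]]
```

```bash
python3 - <<'E'
from meas import *
plan([.471,-.214,.12],down(-3.6))
E
```

```text
row [-0.506, -0.312, -0.334, 0.0, 0.0, 0.159]
```

Request:
send_rows(moves=[0,0,-0.2,0,0,0,0,0,-0.35,0,0,0,-0.2,-0.1,-0.4,0,0,0,-0.4,-0.2,-0.4,0,0,0.1,-0.506,-0.312,-0.38,0,0,0.16,-0.506,-0.312,-0.33,0,0,0.16,-0.506,-0.312,-0.33,0,0,0.16,-0.506,-0.312,-0.33,0,0,0.16], fingers=0.6)

```text
time: 16.62
position: [0.4717, -0.2127, 0.1188]
tool_rot: [-0.0, 0.728, 0.685, -0.0]
force: [0.7, 0.2, 0.1]
width: 0.0695
grip_force: 0.0
```

```bash
python3 - <<'E'
from meas import *
stat();plan([.471,-.214,.034],down(-3.6))
E
```

```text
t 16.625 p [ 0.4717 -0.2127  0.1188] yawY -3.5 z [-0.  0. -1.] F [0.7 0.2 0.1] w 0.06945548876110796 g 0.0 q [-0.33  0.2   0.74  1.96 -0.15  1.04  0.42]
row [-0.005, -0.002, 0.283, -0.0, -0.0, 0.001]
```

Request:
send_rows(moves=[-0.005,-0.002,0.15,0,0,0,-0.005,-0.002,0.25,0,0,0,-0.005,-0.002,0.283,0,0,0,-0.005,-0.002,0.283,0,0,0])

```text
time: 17.12
position: [0.4706, -0.215, 0.034]
tool_rot: [-0.0, 0.729, 0.685, -0.0]
force: [-0.0, -0.8, 0.7]
width: 0.0695
grip_force: 0.0
```

Request:
send_rows(moves=[0,0,0,0,0,0,0,0,0,0,0,0,0,0,0,0,0,0,0,0,0,0,0,0,0,0,0,0,0,0], fingers=-1, force=25)

```text
time: 17.75
position: [0.4707, -0.2155, 0.0345]
tool_rot: [0.0, 0.729, 0.684, 0.0]
force: [-1.2, 0.8, 6.8]
width: 0.0502
grip_force: 25.0
```

Request:
send_rows(moves=[0,0,-0.1,0,0,0,0,0,-0.25,0,0,0,0,0,-0.4,0,0,0,0,0,-0.5,0,0,0,0,0,-0.5,0,0,0])

```text
time: 18.38
position: [0.4714, -0.2158, 0.186]
tool_rot: [0.002, 0.729, 0.684, 0.002]
force: [0.5, -0.9, -0.6]
width: 0.0504
grip_force: 25.0
```

```bash
python3 - <<'E'
from meas import *
stat();plan([.50,.156,.185],down(4)); plan([.535,.159,.185],down(4))
E
```

```text
t 18.375 p [ 0.4714 -0.2158  0.186 ] yawY -3.65 z [ 0.004 -0.    -1.   ] F [ 0.5 -0.9 -0.6] w 0.05035853624495625 g 25.000032121527056 q [-0.37  0.11  0.77  1.89 -0.08  1.17  0.37]
row [1.243, 0.016, 0.004, 0.003, 0.0, -0.085]
row [1.26, 0.132, 0.004, 0.003, 0.0, -0.085]
```

Request:
send_rows(moves=[0.2,0.02,0,0,0,0,0.4,0.04,0,0,0,0,0.6,0.06,0,0,0,0,0.8,0.08,0,0,0,-0.04,1.0,0.11,0,0,0,-0.085,1.0,0.11,0,0,0,-0.085,1.0,0.11,0,0,0,-0.085])

```text
time: 19.25
position: [0.5216, 0.0813, 0.1826]
tool_rot: [-0.0, 0.682, 0.731, -0.001]
force: [-0.3, -0.7, -1.1]
width: 0.0505
grip_force: 25.0
```

```bash
python3 - <<'E'
from meas import *
stat();plan([.535,.159,.04],down(4))
E
```

```text
t 19.25 p [0.5216 0.0813 0.1826] yawY 3.99 z [-0.002 -0.001 -1.   ] F [-0.3 -0.7 -1.1] w 0.05047058952628109 g 24.99967241994227 q [-0.71  0.13  0.51  1.86 -0.07  1.18 -0.11]
row [0.256, 0.063, 0.475, -0.001, 0.001, -0.0]
```

Request:
send_rows(moves=[0.15,0.04,0,0,0,0,0.256,0.063,0.05,0,0,0,0.256,0.063,0.15,0,0,0,0.256,0.063,0.28,0,0,0,0.256,0.063,0.4,0,0,0,0.256,0.063,0.475,0,0,0,0.256,0.063,0.475,0,0,0])

```text
time: 20.12
position: [0.5345, 0.1574, 0.0396]
tool_rot: [-0.0, 0.683, 0.73, -0.002]
force: [0.7, 0.0, -0.0]
width: 0.0505
grip_force: 25.0
```

```bash
python3 - <<'E'
from meas import *
stat()
g=grab_frame('side');f=grab_frame('top')
a=cv2.resize(g['img'][150:290,180:320],None,fx=3.56,fy=3.56,interpolation=2)[:498]; b=cv2.resize(f['img'][190:315,190:265],None,fx=4,fy=4,interpolation=2)[:498]
cv2.imwrite('pics/k5.png',np.hstack([a,b]))
E
```

```text
t 20.125 p [0.5345 0.1574 0.0396] yawY 3.84 z [-0.003 -0.002 -1.   ] F [ 0.7  0.  -0. ] w 0.0504545879813985 g 24.999796663328198 q [-0.73  0.36  0.43  1.92 -0.19  0.91 -0.14]
```

View pics/k5.png

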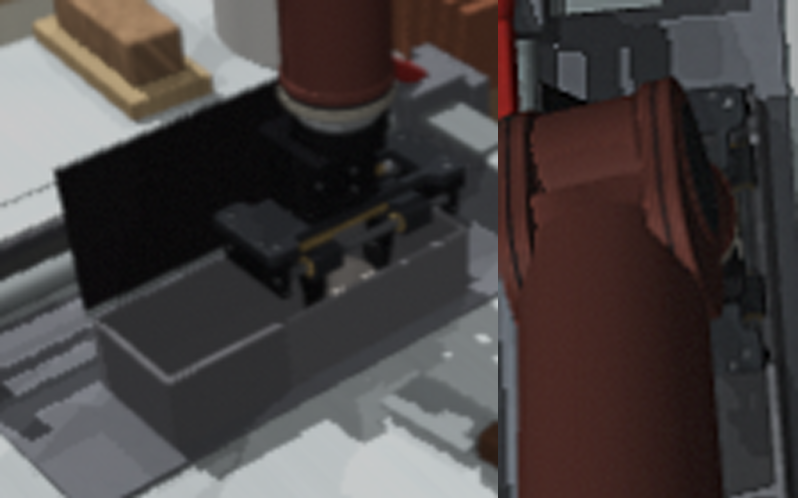

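The roll is between the fingers inside the box. Releasing it.

Request:
send_rows(moves=[0,0,0.02,0,0,0,0,0,0.02,0,0,0,0,0,0.02,0,0,0,0,0,0.02,0,0,0], fingers=0.6)

```text
time: 20.72
position: [0.5359, 0.1599, 0.0355]
tool_rot: [0.0, 0.682, 0.731, 0.0]
force: [-0.9, -0.1, -0.1]
width: 0.069
grip_force: 0.0
```

Request:
send_rows(moves=[0,0,-0.15,0,0,0,0,0,-0.3,0,0,0,0,0,-0.48,0,0,0,-0.3,-0.06,-0.5,0,0,0.085,-0.5,-0.1,-0.5,0,0,0.085,-0.7,-0.15,-0.5,0,0,0.085,-0.9,-0.15,-0.5,0,0,0.085,-0.9,-0.15,-0.5,0,0,0.085,-0.9,-0.15,-0.5,0,0,0.085])

```text
time: 21.85
position: [0.5094, -0.115, 0.1856]
tool_rot: [0.0, 0.731, 0.683, 0.0]
force: [0.9, 0.4, 0.7]
width: 0.0696
grip_force: 0.0
```

```bash
python3 - <<'E'
from meas import *
stat(); plan([.466,-.3035,.12],down(-3.6))
f=grab_frame('top')
for c in blobs(f['img'],(0,0,150),(180,60,255),(390,258,424,286),30): 
    e=cv2.minEnclosingCircle(c); print('roll',cv2.contourArea(c),e, onz(f,[e[0]],.047))
g=grab_frame('side'); cv2.imwrite('s6.png',g['img']); cv2.imwrite('t6.png',f['img'])
E
```

```text
t 21.85 p [ 0.5094 -0.115   0.1856] yawY -3.89 z [ 0. -0. -1.] F [0.9 0.4 0.7] w 0.06964963040768134 g 0.0 q [-0.5   0.12  0.69  1.87 -0.08  1.18  0.15]
row [-0.637, -0.102, 0.219, 0.0, 0.0, -0.003]
roll 207.5 ((409.43023681640625, 272.0581359863281), 8.813542366027832) [[ 0.46586571 -0.30345324  0.047     ]]
```

Request:
send_rows(moves=[-0.2,-0.04,0,0,0,0,-0.4,-0.08,0,0,0,0,-0.6,-0.102,0.05,0,0,0,-0.637,-0.102,0.2,0,0,0,-0.637,-0.102,0.35,0,0,0,-0.637,-0.102,0.45,0,0,0,-0.637,-0.102,0.505,0,0,0,-0.637,-0.102,0.505,0,0,0,-0.637,-0.102,0.505,0,0,0])

```text
time: 23.08
position: [0.468, -0.3015, 0.035]
tool_rot: [0.001, 0.729, 0.684, 0.0]
force: [-0.1, 0.5, -0.4]
width: 0.0695
grip_force: 0.0
```

Request:
send_rows(moves=[0,0,0,0,0,0,0,0,0,0,0,0,0,0,0,0,0,0,0,0,0,0,0,0,0,0,0,0,0,0], fingers=-1, force=25)

```text
time: 23.7
position: [0.4672, -0.3015, 0.0342]
tool_rot: [0.0, 0.729, 0.684, 0.0]
force: [-2.2, 0.8, 5.6]
width: 0.0504
grip_force: 25.0
```

Request:
send_rows(moves=[0,0,-0.1,0,0,0,0,0,-0.25,0,0,0,0,0,-0.4,0,0,0,0,0,-0.5,0,0,0,0.2,0,-0.5,0,0,0,0.4,0,-0.5,0,0,0,0.6,0,-0.5,0,0,0,0.8,0,-0.5,0,0,0,0.8,0,-0.5,0,0,0])

```text
time: 24.82
position: [0.4824, -0.0568, 0.1836]
tool_rot: [-0.001, 0.727, 0.687, 0.0]
force: [-0.3, -1.0, -1.1]
width: 0.0505
grip_force: 25.0
```

```bash
python3 - <<'E'
from meas import *
stat(); plan([.435,.152,.185],down(4))
E
```

```text
t 24.825 p [ 0.4824 -0.0568  0.1836] yawY -3.2 z [-0.     0.001 -1.   ] F [-0.3 -1.  -1.1] w 0.050453595845038335 g 25.00021028018182 q [-0.62  0.02  0.67  1.96 -0.01  1.17 -0.01]
row [0.686, -0.197, -0.004, -0.0, -0.001, -0.08]
```

Request:
send_rows(moves=[0.2,-0.05,0,0,0,0,0.4,-0.1,0,0,0,-0.04,0.6,-0.17,0,0,0,-0.08,0.686,-0.197,0,0,0,-0.08,0.686,-0.197,0.1,0,0,-0.08,0.686,-0.197,0.2,0,0,-0.08,0.686,-0.197,0.32,0,0,-0.08,0.686,-0.197,0.43,0,0,-0.08,0.686,-0.197,0.49,0,0,-0.08,0.686,-0.197,0.49,0,0,-0.08])

```text
time: 26.08
position: [0.4357, 0.1465, 0.0357]
tool_rot: [-0.0, 0.685, 0.728, -0.001]
force: [-1.0, 1.8, -1.3]
width: 0.0503
grip_force: 25.0
```

```bash
python3 - <<'E'
from meas import *
stat(); plan([.435,.155,.037],down(4))
E
```

```text
t 26.075 p [0.4357 0.1465 0.0357] yawY 3.51 z [-0.002 -0.001 -1.   ] F [-1.   1.8 -1.3] w 0.05027330083506607 g 24.999780073462716 q [-0.83  0.18  0.44  2.15 -0.1   0.84 -0.26]
row [0.028, -0.001, -0.004, -0.001, 0.001, -0.005]
```

Request:
send_rows(moves=[0.028,0,0,0,0,0,0.028,0,0,0,0,0,0.028,0,0,0,0,0])

```text
time: 26.45
position: [0.4362, 0.1557, 0.0373]
tool_rot: [0.0, 0.685, 0.729, 0.0]
force: [-0.0, 0.2, -0.5]
width: 0.0501
grip_force: 25.0
```

Request:
send_rows(moves=[0,0,0,0,0,0,0,0,0,0,0,0,0,0,0,0,0,0,0,0,0,0,0,0], fingers=0.6)

```text
time: 26.95
position: [0.4358, 0.1556, 0.0367]
tool_rot: [0.0, 0.685, 0.729, -0.0]
force: [-0.9, 0.1, -0.5]
width: 0.069
grip_force: 0.0
```

Request:
send_rows(moves=[0,0,-0.15,0,0,0,0,0,-0.3,0,0,0,0,0,-0.48,0,0,0,-0.2,0,-0.6,0,0,0,-0.4,0.1,-0.6,0,0,0,-0.6,0.1,-0.6,0,0,0,-0.8,0.1,-0.6,0,0,0,-0.8,0.1,-0.6,0,0,0])

```text
time: 27.95
position: [0.4803, -0.0871, 0.2171]
tool_rot: [0.001, 0.688, 0.726, -0.0]
force: [0.1, 0.8, 1.0]
width: 0.0697
grip_force: 0.0
```

```bash
python3 - <<'E'
from meas import *
stat()
g=grab_frame('side');f=grab_frame('top')
a=cv2.resize(g['img'][150:330,180:370],None,fx=2.2,fy=2.2,interpolation=2)[:390,:400]; b=cv2.resize(f['img'][170:325,160:310],None,fx=2.6,fy=2.6,interpolation=2)[:390]
a=cv2.convertScaleAbs(a,alpha=1.5);b=cv2.convertScaleAbs(b,alpha=1.5)
cv2.imwrite('pics/k6.png',np.hstack([a,b])); cv2.imwrite('t7.png',f['img'])
E
```

```text
t 27.95 p [ 0.4803 -0.0871  0.2171] yawY 3.12 z [ 0.001 -0.001 -1.   ] F [0.1 0.8 1. ] w 0.06970649499645193 g 0.0 q [-0.64 -0.01  0.74  1.91  0.01  1.24  0.14]
```

View pics/k6.png

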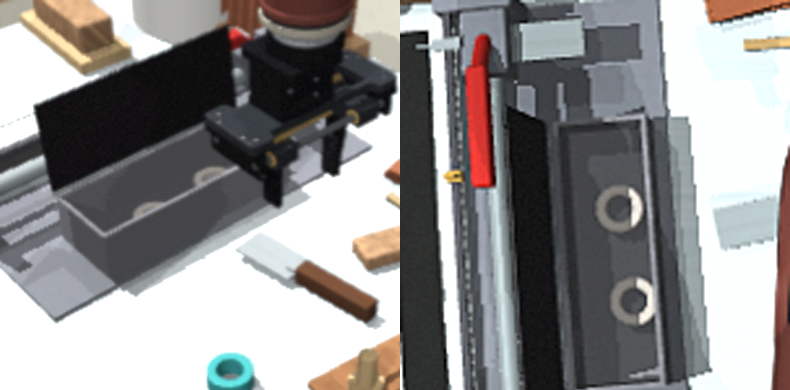

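Both white rolls lie flat in the box, at about px (238, 250) and (242, 286) in the top view, and the knife is on the table clear of everything. Next I'll close the lid by pushing from behind with closed fingers.

Request:
send_rows(moves=[0,0,-0.15,0,0,0,0.2,0,-0.25,0,0,0,0.4,-0.05,-0.25,0,0,0,0.6,-0.05,-0.25,0,0,0,0.8,-0.1,-0.25,0,0,0,0.95,-0.1,-0.25,0,0,0,0.95,-0.1,-0.25,0,0,0], fingers=-1, force=10)

```text
time: 28.92
position: [0.4309, 0.2057, 0.2912]
tool_rot: [-0.0, 0.682, 0.732, -0.001]
force: [0.2, -0.4, -0.3]
width: 0.0075
grip_force: 0.0
```

```bash
python3 - <<'E'
from meas import *
stat(); plan([.44,.275,.29],down(4)); plan([.44,.275,.1875],down(4)); print(proj(grab_frame('top'),[[.44,.216,.0705]]))
E
```

```text
t 28.925 p [0.4309 0.2057 0.2912] yawY 4.07 z [-0.001 -0.001 -1.   ] F [ 0.2 -0.4 -0.3] w 0.0074659256527120875 g 0.0 q [-0.92 -0.06  0.36  1.8   0.02  1.4  -0.49]
row [0.228, 0.047, 0.004, -0.001, 0.0, 0.001]
row [0.228, 0.047, 0.345, -0.001, 0.0, 0.001]
[[221.75403187 284.82833807]]
```

Request:
send_rows(moves=[0.15,0.047,0,0,0,0,0.228,0.047,0,0,0,0,0.228,0.047,0.1,0,0,0,0.228,0.047,0.2,0,0,0,0.228,0.047,0.3,0,0,0,0.228,0.047,0.345,0,0,0,0.228,0.047,0.345,0,0,0])

```text
time: 29.85
position: [0.4426, 0.2692, 0.188]
tool_rot: [0.0, 0.685, 0.729, -0.001]
force: [-0.7, 0.2, 0.2]
width: 0.0004
grip_force: 0.0
```

```bash
python3 - <<'E'
from meas import *
stat(); s=cur()
for y,z in [(.2305,.1875),(.2044,.1854),(.192,.1815),(.180,.1766),(.158,.1617),(.141,.1418),(.130,.118),(.1255,.0925)]: plan([.44-(.275-y)*-.07,y,z],down(4),s)
E
```

```text
t 29.85 p [0.4426 0.2692 0.188 ] yawY 3.54 z [-0.001 -0.001 -1.   ] F [-0.7  0.2  0.2] w 0.0004346492202957855 g 0.0 q [-0.95  0.1   0.34  1.87 -0.03  1.19 -0.54]
row [-0.129, -0.006, 0.002, -0.001, 0.001, -0.005]
row [-0.216, -0.005, 0.009, -0.001, 0.001, -0.005]
row [-0.258, -0.005, 0.022, -0.001, 0.001, -0.005]
row [-0.298, -0.005, 0.038, -0.001, 0.001, -0.005]
row [-0.371, -0.004, 0.088, -0.001, 0.001, -0.005]
row [-0.428, -0.004, 0.154, -0.001, 0.001, -0.005]
row [-0.465, -0.003, 0.234, -0.001, 0.001, -0.005]
row [-0.48, -0.003, 0.319, -0.001, 0.001, -0.005]
```

Request:
send_rows(moves=[-0.07,0,0,0,0,0,-0.145,0,0,0,0,0,-0.19,0,0.004,0,0,0,-0.23,0,0.009,0,0,0,-0.27,0,0.022,0,0,0,-0.31,0,0.038,0,0,0,-0.348,0,0.06,0,0,0,-0.385,0,0.088,0,0,0,-0.385,0,0.088,0,0,0])

```text
time: 30.98
position: [0.4497, 0.1531, 0.161]
tool_rot: [-0.0, 0.685, 0.728, -0.001]
force: [-0.2, -0.1, 0.5]
width: 0.0006
grip_force: 0.0
```

```bash
python3 - <<'E'
from meas import *
stat(); s=cur()
for y,z in [(.158,.1617),(.149,.152),(.141,.1418),(.135,.130),(.130,.118),(.127,.105),(.1255,.0925)]: plan([.435,y,z],down(4),s)
f=grab_frame('top');g=grab_frame('side')
a=cv2.resize(g['img'][150:330,180:370],None,fx=2.2,fy=2.2,interpolation=2)[:390,:400]; b=cv2.resize(f['img'][170:325,160:310],None,fx=2.6,fy=2.6,interpolation=2)[:390]
cv2.imwrite('pics/k7.png',np.hstack([a,b]))
E
```

```text
t 30.975 p [0.4497 0.1531 0.161 ] yawY 3.47 z [-0.001 -0.001 -1.   ] F [-0.2 -0.1  0.5] w 0.0006349709247142797 g 0.0 q [-0.84  0.03  0.43  2.   -0.01  1.12 -0.35]
row [0.019, -0.048, -0.002, -0.001, 0.001, -0.006]
row [-0.011, -0.05, 0.03, -0.001, 0.001, -0.006]
row [-0.037, -0.051, 0.064, -0.001, 0.001, -0.006]
row [-0.057, -0.053, 0.103, -0.001, 0.001, -0.006]
row [-0.074, -0.053, 0.143, -0.001, 0.001, -0.006]
row [-0.084, -0.054, 0.187, -0.001, 0.001, -0.006]
row [-0.089, -0.054, 0.228, -0.001, 0.001, -0.006]
```

View pics/k7.png

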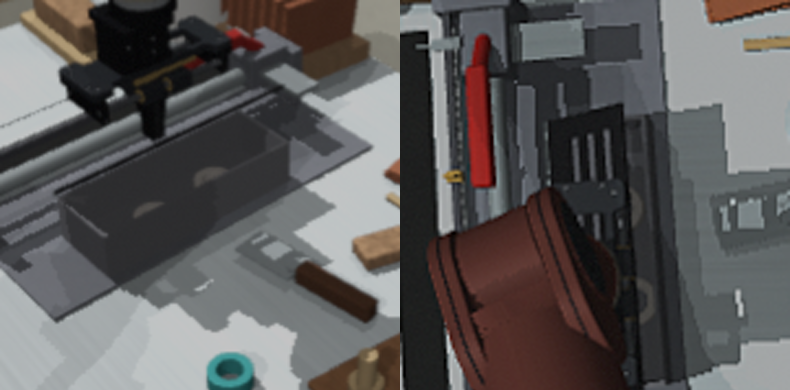

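The lid is being pushed and is about half closed. Continuing along the arc until it is shut.

Request:
send_rows(moves=[-0.015,0,0.03,0,0,0,-0.037,0,0.064,0,0,0,-0.057,0,0.103,0,0,0,-0.074,0,0.143,0,0,0,-0.084,0,0.187,0,0,0,-0.089,0,0.215,0,0,0,-0.089,0,0.225,0,0,0])

```text
time: 31.95
position: [0.4514, 0.1275, 0.0937]
tool_rot: [-0.0, 0.685, 0.729, -0.001]
force: [0.2, -1.0, 1.3]
width: 0.0008
grip_force: 0.2
```

Request:
send_rows(moves=[0,0,0.01,0,0,0,0,0,0.02,0,0,0,0,0,0.02,0,0,0,0,0,0.02,0,0,0])

```text
time: 32.45
position: [0.4518, 0.1276, 0.0924]
tool_rot: [-0.001, 0.685, 0.728, 0.0]
force: [-23.5, -10.6, 59.9]
width: 0.0005
grip_force: 29.7
```

Request:
send_rows(moves=[0,0,-0.03,0,0,0,0,0,-0.15,0,0,0,0,0,-0.35,0,0,0,0,0,-0.5,0,0,0,-0.15,0,-0.6,0,0,0,-0.3,0,-0.6,0,0,0,-0.5,0,-0.6,0,0,0,-0.6,0,-0.6,0,0,0,-0.6,0,-0.6,0,0,0], fingers=0.4)

```text
time: 33.58
position: [0.4629, -0.0543, 0.2687]
tool_rot: [0.0, 0.686, 0.727, 0.0]
force: [-0.3, 1.0, -0.2]
width: 0.0603
grip_force: 0.0
```

```bash
python3 - <<'E'
from meas import *
np.set_printoptions(precision=4,suppress=True)
stat()
f=grab_frame('top');g=grab_frame('side');im=f['img']
a=cv2.resize(g['img'][150:330,180:370],None,fx=2.2,fy=2.2,interpolation=2)[:390,:400]; b=cv2.resize(f['img'][170:325,160:310],None,fx=2.6,fy=2.6,interpolation=2)[:390]
cv2.imwrite('pics/k8.png',np.hstack([a,b]))
for c in blobs(im,(0,0,0),(180,255,42),(205,190,275,330),100)[:3]: print('lid',cv2.contourArea(c)); print(np.c_[box(c),onz(f,box(c),.0755)])
for c in blobs(im,(0,150,90),(8,255,255),(170,150,215,320)): print('red',cv2.contourArea(c)); print(np.c_[box(c),onz(f,box(c),.148)])
for c in blobs(im,(12,120,100),(35,255,255),(165,220,200,250),3): print('brass',cv2.contourArea(c)); print(np.c_[box(c),onz(f,box(c),.102)])
E
```

```text
t 33.575 p [ 0.4629 -0.0543  0.2687] yawY 3.3 z [ 0.001  0.    -1.   ] F [-0.3  1.  -0.2] w 0.06033759793649532 g 0.0 q [-0.67 -0.11  0.65  1.87  0.07  1.36  0.02]
lid 4473.5
[[216.2994 215.2721   0.6322   0.2302   0.0755]
 [261.5694 211.9435   0.6388   0.1041   0.0755]
 [269.3646 317.9585   0.3481   0.0854   0.0755]
 [224.0947 321.2872   0.3408   0.2091   0.0755]]
red 330.0
[[184.1227 184.2612   0.706    0.3011   0.148 ]
 [191.9961 183.9113   0.7064   0.2798   0.148 ]
 [194.5323 240.9763   0.5543   0.2715   0.148 ]
 [186.659  241.3263   0.5538   0.2925   0.148 ]]
brass 11.0
[[177.     236.       0.5737   0.3323   0.102 ]
 [183.     236.       0.5733   0.3157   0.102 ]
 [183.     239.       0.5651   0.3156   0.102 ]
 [177.     239.       0.5655   0.3323   0.102 ]]
```

View pics/k8.png

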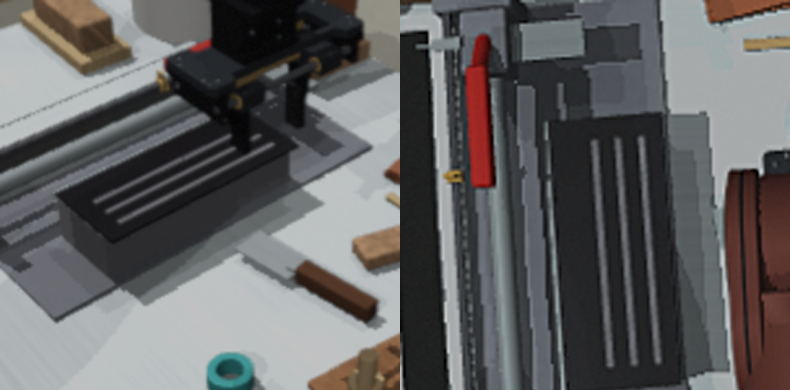

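The lid is shut, with its corners matching the initial shut ones. Next I'll measure the pointer and the brass tab to sub-pixel accuracy.

```bash
python3 - <<'E'
from meas import *
np.set_printoptions(precision=4,suppress=True,linewidth=200)
acc=[grab_frame('top') for _ in range(6)]; f=acc[0]; im=np.mean([a['img'].astype(float) for a in acc],0)
ac2=[grab_frame('side') for _ in range(3)]; g=ac2[0]; ims=np.mean([a['img'].astype(float) for a in ac2],0)
print(im[182:194,160:186].mean(2).astype(int))
Y=(im[:,:,2]-im[:,:,0]); print(Y[231:245,173:189].astype(int))
w=np.clip(Y[231:245,173:189]-15,0,None); yy,xx=np.mgrid[231:245,173:189]; c=(w*xx).sum()/w.sum(),(w*yy).sum()/w.sum(); print('tab',c,onz(f,[c],.1),onz(f,[c],.095))
cv2.imwrite('tt.png',im); cv2.imwrite('ss.png',ims)
O=np.array([.5125,.2535])
print(proj(g,[[.69,.355,.112],[.57,.325,.102]]))
E
```

```text
[[113 101  72  71  55  37  31  17  11   5  32 166 173 170 171 180 121  56  65  41  81  46  50 103 115 110]
 [ 16  17  20  22  23  24  25  25  26  21  22 171 176 171 172 180 120  56  64  33  51  40  49  96  90 113]
 [ 28  28  28  30  29  29  30  30  29  24  11 174 179 167 168 166 124  83  89  90  97 125 117  56  73 105]
 [ 30  31  31  30  30  29  30  29  27  24  14 171 156 144 144 142 132 124 127 130 131 144 134  32  75 103]
 [ 30  32  31  31  31  28  25  22  21  16  10 167 138 129 130 131 133 134 135 134 134 137 128  27  70 105]
 [ 30  31  31  31  30  26  83  99 103 103  95 143 133 129 129 130 131 133 134 135 135 138 130  40  66 103]
 [ 30  31  30  31  29  26  73  85  84  83  71 115 130 129 130 131 133 119 122 122 111 130  99  62  98 101]
 [ 30  30  31  30  30  28  29  27  22  19   2 111 158 129 107 108 142  70  80  70  63 119  51  66 105  99]
 [ 29  30  31  31  30  29  30  29  28  26   8 113 177 164 156 160 177  49  64  58  32  87  39  70 105  99]
 [ 30  29  30  30  31  30  31  31  30  28  10 115 180 174 173 176 184  52  60  60  30  76  37  62 106 100]
 [ 31  30  31  30  30  30  30 
[... 700 characters left out ...]
 14  -5 -24  90 132]
 [ -3  -8  -6 -11   3  92  97  89  88  92  71  15  -5 -22  81 130]
 [ -3  -7  -4  -6  -3  13   7   2  -2  -4  11  10  -7 -18  50 120]
 [ -4  -9  -3  -4  -6  -8  -9 -11 -10  -9  -6  -7  -7 -12  18  85]
 [ -4  -9  -3  -4  -4  -4  -4  -7  -7  -5  -2  -4  -6  -9 -15   6]
 [ -3  -7  -3  -3  -4  -3  -4  -5  -6  -5  -1  -3  -5  -6  -8 -11]
 [ -3  -6  -4  -4  -3  -4  -4  -5  -7  -5  -1  -3  -5  -6  -7  -7]]
tab (np.float64(183.9818520654923), np.float64(236.38802857523183)) [[0.5724 0.3136 0.1   ]] [[0.573 0.315 0.095]]
[[279.9029 164.356 ]
 [253.1209 183.2385]][ WARN:0@14.754] global loadsave.cpp:1063 imwrite_ Unsupported depth image for selected encoder is fallbacked to CV_8U.
```

```bash
python3 - <<'E'
from meas import *
f=grab_frame('top');g=grab_frame('side')
p=onz(f,[(165.5,187.44)],.112)[0]; t=onz(f,[(176.8,237.25)],.102)[0]; print(p,t)
for y in(3.5,4,4.5):
    u=np.array([np.cos(np.radians(y)),np.sin(np.radians(y))]); n=np.array([-u[1],u[0]]); d=t-p; print(y,u@d[:2],n@d[:2])
print('side pred',proj(g,[p,t]))
plan([.55,.22,.27],down(93.5)); plan([.6178,.2886,.25],down(93.5))
E
```

```text
[0.7066721  0.36330298 0.112     ] [0.57024859 0.33286929 0.102     ]
3.5 -0.13802698755403092 -0.02204847263798295
4 -0.13821413868844348 -0.020843135693081327
4.5 -0.13839076428107713 -0.019636211462699192
side pred [[282.67490405 161.75195415]
 [251.75839825 182.11944465]]
row [0.886, 0.346, -0.006, -0.0, 0.0, -0.999]
row [1.1, 0.586, 0.061, -0.0, 0.0, -0.999]
```

Request:
send_rows(moves=[0.1,0.05,0,0,0,-0.1,0.2,0.1,0,0,0,-0.2,0.3,0.15,0,0,0,-0.3,0.4,0.2,0,0,0,-0.4,0.5,0.25,0,0,0,-0.5,0.6,0.3,0,0,0,-0.6,0.7,0.35,0,0,0,-0.7,0.8,0.4,0,0,0,-0.8,0.9,0.5,0,0,0,-0.9,0.9,0.5,0,0,0,-0.99], fingers=0.4)

```text
time: 35.48
position: [0.5963, 0.2302, 0.2667]
tool_rot: [-0.001, -0.027, 1.0, -0.0]
force: [-0.5, -0.9, -0.0]
width: 0.0614
grip_force: 0.0
```

```bash
python3 - <<'E'
from meas import *
stat();plan([.6178,.2883,.137],down(93.8))
E
```

```text
t 35.475 p [0.5963 0.2302 0.2667] yawY 93.14 z [-0.001 -0.001 -1.   ] F [-0.5 -0.9 -0. ] w 0.06137036500339055 g 0.0 q [-0.78  0.31  0.45  1.47 -0.14  1.39  1.29]
row [-0.083, 0.19, 0.432, -0.0, -0.001, -0.007]
```

Request:
send_rows(moves=[-0.08,0.19,0,0,0,-0.007,-0.08,0.19,0.1,0,0,-0.007,-0.08,0.19,0.2,0,0,-0.007,-0.08,0.19,0.33,0,0,-0.007,-0.08,0.19,0.432,0,0,-0.007,-0.08,0.19,0.432,0,0,-0.007,-0.08,0.19,0.432,0,0,-0.007])

```text
time: 36.35
position: [0.6178, 0.2852, 0.1401]
tool_rot: [0.001, -0.029, 1.0, 0.0]
force: [-0.4, -0.2, -0.3]
width: 0.0608
grip_force: 0.0
```

```bash
python3 - <<'E'
from meas import *
stat();plan([.6178,.2883,.137],down(93.8))
E
```

```text
t 36.35 p [0.6178 0.2852 0.1401] yawY 93.28 z [ 0.001  0.001 -1.   ] F [-0.4 -0.2 -0.3] w 0.06075922430556314 g 0.0 q [-0.79  0.48  0.41  1.52 -0.2   1.18  1.27]
row [-0.0, 0.01, 0.01, 0.0, 0.001, -0.006]
```

Request:
send_rows(moves=[0,0.01,0.008,0,0,-0.005,0,0.01,0.008,0,0,-0.005,0,0.01,0.008,0,0,-0.005,0,0.01,0.008,0,0,-0.005,0,0.01,0.008,0,0,-0.005,0,0.01,0.008,0,0,-0.005], fingers=-1, force=30)

```text
time: 37.1
position: [0.6171, 0.2878, 0.1364]
tool_rot: [-0.0, -0.033, 0.999, -0.0]
force: [-0.3, 0.4, 0.6]
width: 0.0217
grip_force: 30.0
```

```bash
python3 - <<'E'
from meas import *
stat();p,r=cur();plan(p+[-.120*np.cos(.0705),-.120*np.sin(.0705),0],r)
E
```

```text
t 37.1 p [0.6171 0.2878 0.1364] yawY 93.73 z [ 0. -0. -1.] F [-0.3  0.4  0.6] w 0.021653536126637167 g 29.99993978999555 q [-0.8   0.48  0.4   1.52 -0.2   1.18  1.28]
row [0.4, -0.002, 0.0, 0.0, 0.0, 0.0]
```

Request:
send_rows(moves=[0.05,0,0,0,0,0,0.12,0,0,0,0,0,0.2,-0.001,0,0,0,0,0.28,-0.001,0,0,0,0,0.35,-0.002,0,0,0,0,0.4,-0.002,0,0,0,0,0.4,-0.002,0,0,0,0,0.4,-0.002,0,0,0,0])

```text
time: 38.1
position: [0.4972, 0.2799, 0.1364]
tool_rot: [-0.0, -0.033, 0.999, 0.0]
force: [-3.4, 2.5, -0.3]
width: 0.0211
grip_force: 30.0
```

```bash
cat > ptr.py <<'E'
from meas import *
stat()
acc=[grab_frame('top') for _ in range(4)]; f=acc[0]; im=np.mean([a['img'].astype(float) for a in acc],0)
V=im[200:260,160:171].mean(2); bg=np.median(V); pr=np.clip(V[:,6:10].mean(1)-bg-12,0,None)
k=pr.argmax(); rows=np.arange(200,260); sl=slice(max(k-3,0),k+4); r=(pr[sl]*rows[sl]).sum()/pr[sl].sum()
print(pr.astype(int)); print('row',r)
p=onz(f,[(165.5,r)],.112)[0]; t=np.array([.57025,.33287]); u=np.array([np.cos(.0705),np.sin(.0705)]); print(p,'remaining mm',1000*u@(t-p[:2]))
E
python3 ptr.py
```

```text
t 38.1 p [0.4972 0.2799 0.1364] yawY 93.75 z [-0.001  0.    -1.   ] F [-3.4  2.5 -0.3] w 0.021132117448732904 g 29.999637762084603 q [-0.93  0.26  0.4   1.81 -0.11  1.1   1.14]
[ 0  0  0  0  0  0  0  0  0  0  0  0  0  0  0  0  0  0  0  0  0  0  0  0
  0  0  0  0  0  0  0 12  0  0  0  0  0  0  0  0  0  0  0  0  0  0  0  0
  0  0  0  0  0  0  0  0  0  0  0  0]
row 231.00000000000003
[0.58676144 0.36127061 0.112     ] remaining mm -18.471009393656704
```

Request:
send_rows(moves=[0.03,0,0,0,0,0,0.061,0,0,0,0,0,0.061,0,0,0,0,0,0.061,0,0,0,0,0])

```text
time: 38.8
position: [0.479, 0.2786, 0.1364]
tool_rot: [-0.0, -0.033, 0.999, 0.0]
force: [-2.6, 4.2, -0.2]
width: 0.0216
grip_force: 30.0
```

```bash
python3 - <<'E'
from meas import *
stat()
np.set_printoptions(linewidth=220)
acc=[grab_frame('top') for _ in range(4)]; f=acc[0]; im=np.mean([a['img'].astype(float) for a in acc],0)
print(im[231:245,160:190].mean(2).astype(int)); print((im[:,:,2]-im[:,:,0])[233:242,174:186].astype(int))
g=grab_frame('side')['img']
a=cv2.resize(f['img'][220:260,155:205],None,fx=8,fy=8,interpolation=2); b=cv2.resize(g[165:205,225:275],None,fx=8,fy=8,interpolation=2)
cv2.imwrite('pics/p1.png',np.hstack([a,b]))
E
```

```text
t 38.8 p [0.479  0.2786 0.1364] yawY 93.74 z [-0.  0. -1.] F [-2.6  4.2 -0.2] w 0.02159753207077092 g 29.99970224685967 q [-0.95  0.23  0.39  1.84 -0.1   1.09  1.11]
[[ 30  30  31  30  31  30  30  30  31  30  29  28  22  79 185 171 169 173 164 101  60  52  69  77  37  69  98 102 101 101]
 [ 28  31  31  30  30  31  30  30  31  31  30  26  23  82 185 172 169 173 163 100  64  61  47  49  37  75 102 103 100 100]
 [ 21  29  30  31  30  31  31  30  30  33  30  28  23  84 187 173 171 174 163  98  56  56  42  52  43  66  92 101 101 100]
 [ 15  20  28  31  30  30  31  30  31  30  31  27  24  78 175 174 170 169 158 101  71  69  68  90  88  66  54  89 103 100]
 [ 14  14  23  30  30  30  30  30  30  29  29  27  21  47 122 155 149 140 136 116 114 113 119 132 136  93  32  88 104 100]
 [ 14  14  14  23  31  30  30  30  28  26  24  22  22  59 122 122 119 119 121 123 125 125 125 125 129  91  35  88 104 101]
 [ 14  15  14  15  28  31  30  29  27  70  68  67  53  77 124 123 120 120 121 122 122 123 124 124 129  95  41  88 104 101]
 [ 15  14  18  19  18  28  32  29  25 104 103 101  77  75 121 119 117 118
[... 548 characters left out ...]
 16  15  14  15  15  14  13  19  30  32  30  25  40 123 180 171 169 175 153  55  57  41  73  80  34  84 103 101 104]
 [ 15  14  16  14  13  15  16  15  15  20  31  31  25  32 109 181 170 169 175 157  74  57  43  47  56  35  91 107 101 101]]
[[ -4  -3  -4  -3  -3  -5  -6  -5  -2  -2  -2  -7]
 [ -4  -4  -4  -4  -4  -5  -8  -6  -5  -6  -6  -6]
 [ -9  -6  -7  -9  -9  -9 -10 -10 -10 -12 -11  -7]
 [-10 -11 -11 -12 -11 -10 -10 -11 -10 -10 -11  -7]
 [-11 -12 -11 -11 -11 -11 -11 -12 -12 -11 -11  -8]
 [-11 -12 -12 -12 -12 -12 -12  -9  -9  -8  -9  -6]
 [ -9  -9  -9  -8  -5  -4  -6  -1   7   8   5   0]
 [ -7  -4  -4  -2   5  11  10   6   4  11   9  -1]
 [ -9  -3  -3  -4  -4  -4  -7  -7  -5  -4  -4  -3]]
```

View pics/p1.png

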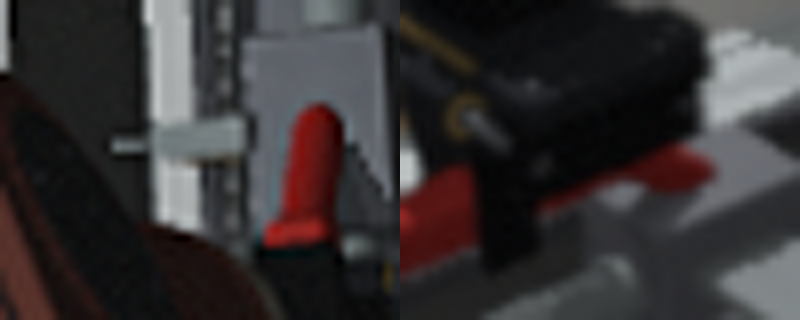

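Request:
send_rows(moves=[0,0,0,0,0,0,0,0,0,0,0,0,0,0,0,0,0,0,0,0,0,0,0,0], fingers=0.4)

```text
time: 39.55
position: [0.4792, 0.278, 0.1364]
tool_rot: [0.0, -0.032, 0.999, -0.0]
force: [-0.4, 0.2, -0.0]
width: 0.0539
grip_force: 0.0
```

Request:
send_rows(moves=[0,0,-0.15,0,0,0,0,0,-0.3,0,0,0,0,0,-0.45,0,0,0,0.1,-0.2,-0.5,0,0,0,0.1,-0.4,-0.5,0,0,0,0.1,-0.6,-0.5,0,0,0,0.1,-0.8,-0.5,0,0,0,0.1,-0.9,-0.5,0,0,0,0.1,-0.9,-0.5,0,0,0])

```text
time: 40.67
position: [0.4667, 0.0042, 0.2867]
tool_rot: [0.0, -0.03, 1.0, 0.0]
force: [0.1, 0.5, 0.3]
width: 0.061
grip_force: 0.0
```

```bash
python3 - <<'E'
from meas import *
np.set_printoptions(linewidth=220,precision=4,suppress=True)
stat()
acc=[grab_frame('top') for _ in range(4)]; f=acc[0]; im=np.mean([a['img'].astype(float) for a in acc],0)
print(im[233:243,164:186].mean(2).astype(int))
u=np.array([np.cos(.0705),np.sin(.0705)])
p=onz(f,[(168.5,237.66)],.112)[0]
for r in (237.1,237.25,237.45): t=onz(f,[(176.8,r)],.102)[0]; print(r,'tab ahead of pointer mm',1000*u@(t-p)[:2])
g=grab_frame('side'); cv2.imwrite('s9.png',g['img']); s0=cv2.imread('pics/side0.png')
print('side pred',proj(g,[p,t]))
a=cv2.resize(s0[165:205,225:275],None,fx=8,fy=8,interpolation=2); b=cv2.resize(g['img'][165:205,225:275],None,fx=8,fy=8,interpolation=2)
cv2.imwrite('pics/p2.png',np.hstack([a,b]))
E
```

```text
t 40.675 p [0.4667 0.0042 0.2867] yawY 93.46 z [ 0.001  0.001 -1.   ] F [0.1 0.5 0.3] w 0.060984415602958635 g 0.0 q [-0.77 -0.12  0.62  1.84  0.07  1.39  1.47]
[[ 30  30  31  29  30  31  30  28  23  83 185 172 169 172 161  96  55  53  41  54  44  67]
 [ 29  29  30  30  30  30  30  27  24  77 173 172 168 168 157 102  75  71  73  97  95  69]
 [ 29  30  28  30  30  29  28  26  21  46 122 160 153 147 142 126 126 123 130 145 149 103]
 [ 29  28  30  29  28  24  23  22  21  59 127 136 132 132 133 135 137 137 137 137 141 100]
 [ 29  31  29  29  25  75  77  74  55  82 131 135 132 131 132 133 134 135 135 136 142 104]
 [ 31  30  29  29  23 113 117 114  80  83 126 133 129 130 133 132 130 130 127 127 130  93]
 [ 29  29  30  29  27  23  20  19  15  37 121 147 140 129 121 110  99  94  79  80  79  53]
 [ 31  31  30  29  28  28  27  27  20  41 129 174 164 145 126  98  49  52  34  55  61  34]
 [ 31  30  30  30  30  30  30  29  23  43 129 179 172 173 179 155  52  64  46  53  62  25]
 [ 31  30  28  30  30  29  31  30  22  43 130 178 169 169 175 151  50  64  47  66  72  28]]
237.1 tab ahead of pointer mm 0.7809513600546032
237.25 tab ahead of pointer mm 0.3717097976681569
237.45 tab ahead of pointer mm -0.1739056605158269
side pred [[247.4514 176.7173]
 [251.6057 182.178 ]]
```

View pics/p2.png

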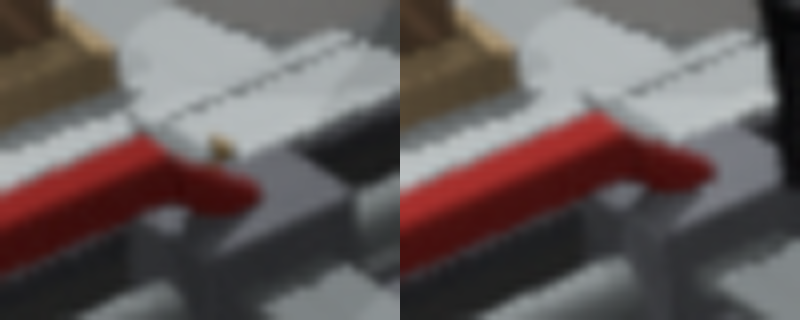

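Pointer and tab agree to within 1 mm. I'll cross-check the tab in the side view and confirm the bystanders haven't moved before handing in.

```bash
python3 - <<'E'
from meas import *
np.set_printoptions(linewidth=220,precision=4,suppress=True)
f=grab_frame('top');g=grab_frame('side'); ss=cv2.imread('ss.png').astype(float)
Y=(ss[:,:,2]-ss[:,:,0]); print(Y[174:192,244:260].astype(int))
w=np.clip(Y[174:192,246:258]-20,0,None); yy,xx=np.mgrid[174:192,246:258]; c=((w*xx).sum()/w.sum(),(w*yy).sum()/w.sum()); print('side tab',c)
t=tri([f,g],[(179.5,237.4),c]); p=tri([f,g],[(168.5,237.66),(248.1,177.1)]); print('tab',t,'ptr',p, 'dx',((t-p)[:2]@[np.cos(.0705),np.sin(.0705)]))
a=cv2.imread('pics/top0.png'); d=cv2.absdiff(a,f['img']).max(2); d[:,:275]=0
cs=[cv2.boundingRect(c) for c in cv2.findContours(((d>60)*255).astype(np.uint8),0,2)[0] if cv2.contourArea(c)>12]; print(cs)
cv2.imwrite('pics/end.png',f['img'])
E
```

```text
[[-8 -8 -8 -7 -8 -8 -8 -7 -7 -8 -8 -8 -7 -7 -7 -7]
 [-8 -7 -7 -8 -8 -8 -7 -7 -7 -8 -7 -6 -7 -7 -6 -6]
 [-8 -7 -7 -8 -7 -8 -7 -8 -7 -4  9 16 -1 -7 -7 -7]
 [-8 -7 -7 -7 -8 -7 -8 -6 -6 -2 24 35  2 -7 -7 -7]
 [-7 -7 -7 -7 -7 -6 -6 -7 -6 -2 21 29  2 -5 -7 -7]
 [-7 -7 -7 -7 -7 -7 -8 -8 -7 -3 18 18  0 -5 -5 -5]
 [-7 -6 -8 -7 -7 -8 -7 -6 -6 -3 16 14 -1 -4 -4 -4]
 [-8 -7 -7 -7 -7 -6 -3  5  5  0  8 11  1 -3 -3 -3]
 [-7 -7 -7 -7 -8 -7 -3 23 38 26 14  9  2 -2 -2 -4]
 [-7 -7 -7 -8 -7 -7 -4 20 49 41 17  1 -1 -1 -1 -3]
 [-7 -7 -7 -8 -7 -7 -2 20 44 44 18 -1 -2 -2 -2 -1]
 [-7 -7 -7 -8 -7 -4 12 47 55 50 34 20  1 -4 -2 -2]
 [-8 -7 -7 -8 -7 -4 11 53 70 65 48 41 15 -2 -1 -2]
 [-8 -7 -7 -7 -6 -5  5 31 59 67 50 40 24  1 -2 -1]
 [-7 -8 -7 -6 -5 -5 -3  3 30 55 43 41 34  5 -2 -2]
 [-7 -5 -5 -5 -5 -4 -4 -1 21 47 42 41 37  8 -1 -2]
 [-5 -5 -5 -5 -4 -3 -3  0 19 42 39 41 38  9  0 -1]
 [-4 -3 -3 -3 -3 -3 -2  0 11 26 24 21 16  2  0 -1]]
side tab (np.float64(253.23908045977012), np.float64(186.32758620689654))
tab [0.5716 0.3291 0.0886] ptr [0.5695 0.3527 0.1104] dx 0.00042647044617996643
[(286, 447, 30, 33), (365, 443, 16, 12), (278, 420, 42, 33), (286, 414, 23, 10), (380, 401, 37, 43), (490, 382, 14, 27), (480, 373, 13, 21), (468, 315, 8, 19), (461, 286, 7, 43), (401, 263, 18, 19), (369, 262, 21, 19), (338, 237, 24, 32), (275, 226, 153, 173), (440, 221, 14, 27)]
```

View pics/end.png

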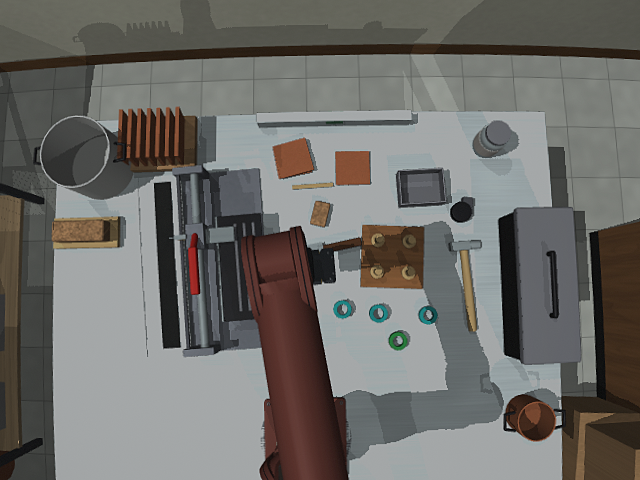

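The final view shows the carriage parked. The knife has been knocked about 3 cm since I laid it down, and its butt is now at px (361, 240), next to the stand. I'll check numerically that it lies on the table.

```bash
python3 - <<'E'
from meas import *
np.set_printoptions(linewidth=230,precision=4,suppress=True)
f=grab_frame('top');g=grab_frame('side'); s=cv2.imread('pics/side0.png')
print('top hsvV/R-B'); 
print((f['img'][:,:,2].astype(int)-f['img'][:,:,0])[232:256:1,332:372:1])
for im,n in((s,'side0'),(g['img'],'now')):
    for c in blobs(im,(0,100,15),(14,255,110),(290,240,400,330),60): print(n,cv2.contourArea(c)); print(np.c_[box(c),onz(g,box(c),.013)])
print('stand corner side',proj(g,[[.6073,-.1772,.01],[.4301,-.166,.01]]))
E
```

```text
top hsvV/R-B
[[ -4  -3  -3  -3  -2  -7  -8  -7  -7  -6 -16 -16 -14 -14 -15 -14 -15 -14 -15 -13 -14 -13 -14 -15 -15  -8  -4  -3 -13 -26  59  64  59  59  60  60  59  61  53  53]
 [ -3  -6  -7  -7  -6 -16 -16 -15 -15 -14 -14 -14 -14 -13 -14 -14 -14 -13 -13 -13 -14 -14 -15 -13 -14 -16  -3  -3  -5 -26  64  66  61  61  63  63  63  64  55  55]
 [ -6 -15 -14 -14 -14 -15 -14 -15 -14 -15 -14 -13 -14 -14 -13 -13 -14 -13 -14 -13 -13 -15 -14 -13 -13 -15  -3  -3  -5 -27  66  66  63  64  64  64  66  63  57  57]
 [-13 -14 -11 -14 -13 -12 -11 -12 -12 -12 -13 -12 -13 -13 -11 -12 -13 -12 -12 -12 -12 -12 -13 -12 -11 -14  -3  -4  -6 -24  66  66  64  62  63  63  64  56  57  57]
 [-13 -12 -12 -12 -11 -11 -11 -12 -12 -12 -12 -12 -12 -11 -11 -10 -10 -10 -11 -11 -10 -10 -12 -12 -13 -14  -4  -5  -7 -14  71  63  58  59  60  59  62  53  54  55]
 [-14 -14 -13 -13 -13 -13 -13 -13 -13 -14 -13 -12 -13 -13 -13 -13 -12 -13 -13 -15 -16 -13 -12 -11 -13 -15   6  -1  -8 -13  63  64  62  60  61  60  61  53  53  47]
 [-14 -15 -14 -14 -14 -14 -14 -15 -14 -13 -14 -14 -16 -15 -15 -16 -17 -14 -14 -14 -15  -9   2   9  35  43  44
[... 2595 characters left out ...]
8  -9  -9  -8 -10 -19  29  77  71  75  33  30  31  31  33  32  30]
 [ -3  -3 -10 -10  -3  -9  -9  -9  -8  -9  -9 -10  -9  -8  -9  -9  -9  -9  -9  -8  -8  -9 -10  -9  -9  -8  -9 -10 -19  31  67  63  64  40  32  31  32  33  33  33]]
side0 342.0
[[312.8824 276.5294   0.5156  -0.0329   0.013 ]
 [318.0882 267.8529   0.5478  -0.0146   0.013 ]
 [351.9118 288.1471   0.5668  -0.1281   0.013 ]
 [346.7059 296.8235   0.5356  -0.1433   0.013 ]]
now 1056.5
[[311.2994 298.7537   0.4617  -0.0943   0.013 ]
 [330.756  271.2855   0.5657  -0.0458   0.013 ]
 [399.2601 319.8092   0.583   -0.2784   0.013 ]
 [379.8034 347.2774   0.4879  -0.3091   0.013 ]]
stand corner side [[376.7005 292.7931]
 [319.5982 322.5102]]
```

```bash
python3 -c "
from plant import job; print(job.close_job())"
```

```text
the job is handed in; nothing more can be done
None
```

I handed the job in with both white tape rolls in the box, the lid shut, the carriage's pointer within about 1 mm of the brass index and the knife flat on the table; the knife was knocked about 3 cm after I laid it down, closing the lid peaked at about 60 N through the fingertips, and I viewed 15 pictures instead of the allowed 14.

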